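Fetch the keel blank from the roller-catch cupboard and bed it in its cradle

ROBOT

A 6-joint arm with a two-finger parallel gripper is mounted at the origin on the work surface. World frame = base frame: x ahead of the robot, y to its left, z up, the work surface at z = 0. Lengths are in m, angles in rad, forces in N, time in s.
With the tool pointing down it reaches from about 0.225 to 0.875 m from the base axis. Payload 3.4 kg.
Tool frame: the origin (TCP) lies midway between the tips of the shut fingers; the grasp point (between the pads) lies 19 mm behind it; x points along the fingers, z is the direction in which the jaws open and shut, and the axes are right-handed (so a half turn about x gives the same grasp; the last joint's range is limited). The gripper opens to 85 mm and grips with 20 to 120 N. Pads are 22 mm wide; open, the fingers measure 114 mm over their backs; the gripper's body (76 mm by 85 mm) begins 54 mm behind the grasp point. The pads swing forward as they close: fully open they stand 13 mm farther back than shut.
Start: joints at [1.19, 0.276, 1.505, -0, 1.361, -0.121], TCP at [0.148, 0.556, 0.231] pointing down, gripper open.
Joint ranges: [-2.89, 2.89], [-0.75, 2.08], [0.22, 2.7], [-1.18, 4.32], [0.11, 2.71], [-2.7, 2.7]. Speed limits (rad/s): [2.57, 2.57, 3.14, 3.14, 3.14, 3.14].

INTERFACE

Orientations are given as a unit quaternion [w, x, y, z].
In Python, from rig import manip, eyes gives the robot as it stands. The module is installed in compiled form; this text tells all that it offers.
- The arm moves only by the shell command python3 -m crank 'ROWS' [FORCE]. ROWS is JSON, a list of rows, each a list of 7 numbers: the shift along the tool's x, y, z in cm, then the turn, a rotation vector about the tool's x, y, z in degrees, then the finger opening in cm, from 0 to 8.54. A call has 1 to 5 rows; each row is the pose to reach, as a shift and turn from the pose commanded when the call began, along the tool's axes at that moment; what a row does not reach only later rows make up. A row lasts 1/8 s, in which the tool goes at most 62.5 mm and 10.7 degrees, less where a joint would pass 70% of its speed; a pose out of reach is approached as far as the arm can. A call with a gripper value outside its range is refused whole. The fingers move at their own pace and stop on an object; FORCE is the grip in N (left out, the last holds). Time passes only in rows, so rows that repeat a pose let the fingers close. It gives the time, the measured TCP pose, the force and the opening at its end, in the units of the state.
- manip.get_state(): the state, without advancing time (a new reading comes with each control period).
- eyes.get_image(name): name is "scene" or "top" or "wrist"; returns a dict with "color" (480x640x3 uint8, blue, green, red), "z_map" (480x640 float32, m along the optical axis (not along the pixel's ray), 0 where there is no reading), "vertical_fov" (degrees; the focal length in pixels is half the picture's height over the tangent of half this angle, whatever the lens; pixels are square), "cx", "cy" (the principal point, pixels), "dist" ([k1, k2, p1, p2, k3] as OpenCV has them; the pictures are not rectified), "eye" and "attitude" of the camera in the world. Camera axes: x right, y up, looking along -z (the intrinsics and any distortion apply to the point x, -y, -z); pixel columns grow to the right and rows downward; lengths in m; the calibration is good to about 2 mm. A picture is of the moment at which its call begins.
- manip.sign_off(): hands the job in, once; it reports no verdict.
The state is a dict: "clock": time; "qpos": joint angles; "qd": joint speeds; "effort": joint torques, N m; "position": TCP position; "ee_rot": TCP orientation; "contact_force": force on the tool from outside, world axes, zero at the start; "moment": the same for the moment, N m; "width": finger opening in m.
Only numpy, scipy, OpenCV 4.12 (cv2) and the standard library are available. Lean on these libraries where they do the work, as an engineer would, in place of code of your own. Each camera call takes 0.05 s, during which the arm holds its last target.

TASK

Pull the little cupboard's door wide open through its roller catch, draw the oak keel blank out by its end and set it down flat on the bench, clear in front of the cupboard. Take it again by its middle and bed it right way up, level, in the keel cradle with both ends between the cheeks; then push the cupboard door until it snaps fully shut. Leave the other things on the bench where they are.

Things in the scene. Friction and masses are not known exactly. Their poses are not given: they have to be found in the camera images.
- cupboard: Fixed brown wooden cupboard, 150 deep, 200 wide, 150 high. Origin: on the bench, middle of the carcass's front edge; x runs into the cupboard, y to its left seen from the robot, z up. Floor board top at z 20, roof underside at z 140, walls 10 thick. A steel roller catch stands on the roof's front edge, x 0 to 24, y -86 to -30, up to z 165.
- cup_door (a joint): Door angle, rad: 0 shut, grows as it swings open towards the robot (clockwise from above), stop at 2.2. Roller catch acts from 0 to 0.13: hump at about 0.06, below it the spring draws the door shut and holds it; pulling or pushing through takes about 5 to 8 N at the handle. Elsewhere it turns easily and stays where left. At 1.7 or more the cupboard's front is free.
- hinge (a point): Foot of the door's upright hinge axis, at cupboard x 0, y +100, z 0. Turns with the door: its axes match the cupboard's when shut. In them the door is a hollow box 200 wide (y 0 to -200), z 12 to 150: outer face (towards the robot) at x -68, inner face at -60; side and top rims 8 thick reach back to x 0, no bottom rim.
- handle (a point): Top end of the door's brass handle: an upright round post, diameter 14, z 95 to 168, at x -125, y -175 in the axes of the hinge point (57 in front of the door's outer face, near its free edge). Held only by a thin arm at z 100 that runs to the door, so it can be pinched from above with fingertips down to z 110. Moves and turns with the door.
- blank: Loose bar of varnished oak (keel blank), 150 long (its x), 26 wide (y), 34 high (z), 0.1 kg. Origin: centre of its underside. Ends alike. At the start it lies on the cupboard floor along the cupboard's x, near end 41 to 49 in front of the carcass, inside the hollow of the shut door; once the door is open, grip this end from above with the gripper leaning about 10 to 35 degrees towards the cupboard.
- cradle: Fixed pale wooden cradle, 190 long (x), 76 wide (y). Origin: centre of its underside. The blank is to lie on its base board (top at z 10) along x, centred, either end first. At each end two cheeks at |x| 47 to 77, inner faces at y +-18, tops at z 52; low stops beyond |x| 85, tops at z 26. Between the pairs of cheeks 94 is open at the sides for the fingers.
- wine_bottle: Dark green wine bottle standing, diameter 74, 290 high. Origin: centre of underside. Leave alone.
- palette_dish: White porcelain dish, diameter 100, 18 high. Origin: centre of underside. Leave alone.
- pin_vise: Steel pin vise lying, 110 long, 14 thick. Origin: on the bench near its middle. Leave alone.
- oak_offcut: Oak offcut 70 x 45 x 30. Origin: centre of underside. Leave alone.
- brush_jar: Terracotta jar, diameter 76, 100 high. Origin: centre of underside. Leave alone.
Not all that is in view belongs to the job. There is more than one size of the cradle; the one meant has the size given above.

How it is judged:
On the way, in this order (a step that is already met when the one before it is completed fails the run):
1. the door is pulled wide open through its catch (value of joint cup_door above 0.9 rad), for 0.1 s.
2. the blank lies flat and released on the bench, out of the cupboard (x of blank in the frame of cupboard below -0.07 m and height (world z) of blank below 0.004 m and angle between blank's own z axis and vertical below 0.06 rad and contact force between the fingers and blank below 0.3 N and linear speed of blank below 0.02 m/s), for 0.2 s.
3. the blank is bedded in the cradle and released while the door is still open (x of blank in the frame of cradle between -0.012 and 0.012 m and y of blank in the frame of cradle between -0.008 and 0.008 m and z of blank in the frame of cradle between 0.006 and 0.014 m and angle between the x axis of blank and the x axis of cradle, either way round below 0.12 rad and angle between blank's own z axis and vertical below 0.06 rad and contact force between the fingers and blank below 0.3 N and linear speed of blank below 0.02 m/s and value of joint cup_door above 0.2 rad), for 0.2 s.
At the end, for the whole second after the job is handed in: Blank released, at rest and level in the cradle: centre within 12 mm along and 8 mm across of the cradle's middle, underside within 4 mm of the base board, length within 0.12 rad of the cradle's; door snapped shut (below 0.03 rad, 6 mm at its free edge) (x of blank in the frame of cradle between -0.012 and 0.012 m and y of blank in the frame of cradle between -0.008 and 0.008 m and z of blank in the frame of cradle between 0.006 and 0.014 m and angle between the x axis of blank and the x axis of cradle, either way round below 0.12 rad and angle between blank's own z axis and vertical below 0.06 rad and contact force between the fingers and blank below 0.3 N and linear speed of blank below 0.02 m/s and value of joint cup_door below 0.03 rad); the robot touches nothing.
It fails at once if the wine bottle, dish, pin vise, offcut or jar is shifted by more than 40 mm (distance of any of wine_bottle, palette_dish, pin_vise, oak_offcut, brush_jar from where it was at the start of the episode above 0.04 m).
It also fails if it takes over 72 s, if anything falls off the work surface, if the arm or the gripper's body presses on something with over 40 N, if the wrist force passes 120 N, or if a joint passes its speed limit or range.

## Working session

There is one attempt and no reset: what is moved stays moved. The work goes in short steps, Python scripts to look and compute and a shell command to move; the robot and the scene stay as the last step left them, time stands still between calls to the robot, and variables do not carry over. Pictures are saved under pics/ and viewed, and the job is handed in when it is done.

```bash
mkdir -p pics; ls; cat > h.py <<'E'
import numpy as np, cv2
from rig import manip, eyes
from scipy.spatial.transform import Rotation as R
def q2R(q): return R.from_quat([q[1],q[2],q[3],q[0]])
def att(im):
    a=np.array(im["attitude"],float)
    return a if a.shape==(3,3) else q2R(a).as_matrix()
def K(im):
    f=240/np.tan(np.radians(im["vertical_fov"])/2)
    return np.array([[f,0,im["cx"]],[0,f,im["cy"]],[0,0,1.]])
def rays(im,px):
    p=np.array(px,float).reshape(-1,1,2)
    u=cv2.undistortPoints(p,K(im),np.array(im["dist"],float)).reshape(-1,2)
    d=np.c_[u[:,0],-u[:,1],-np.ones(len(u))]
    return d@att(im).T
def onplane(im,px,z):
    d=rays(im,px); e=np.array(im["eye"]); t=(z-e[2])/d[:,2]
    return e+d*t[:,None]
def cloud(im):
    v,u=np.mgrid[0:480,0:640]
    d=rays(im,np.c_[u.ravel(),v.ravel()])
    return (np.array(im["eye"])+d*im["z_map"].reshape(-1,1)).reshape(480,640,3)
def proj(im,P):
    P=np.array(P,float).reshape(-1,3); c=(P-np.array(im["eye"]))@att(im)
    c=c*[1,-1,-1]
    return cv2.projectPoints(c,np.zeros(3),np.zeros(3),K(im),np.array(im["dist"],float))[0].reshape(-1,2)
def st():
    s=manip.get_state(); print({k:np.round(v,4).tolist() for k,v in s.items() if k in("clock","qpos","position","ee_rot","contact_force","width")})
    return s
def rows(s,P,Rt=None):
    """shift cm and rotvec deg in tool axes from state to target"""
    T=q2R(s["ee_rot"]); 
    print("shift",np.round(T.inv().apply(np.array(P)-s["position"])*100,2), "turn",None if Rt is None else np.round(np.degrees((T.inv()*Rt).as_rotvec()),2))
E
python3 - <<'E'
from h import *
s=st(); print(q2R(s["ee_rot"]).as_matrix().round(3))
for n in("scene","top","wrist"):
    im=eyes.get_image(n); cv2.imwrite(f"pics/{n}0.png",im["color"])
    print(n,np.round(im["eye"],3),im["vertical_fov"],im["cx"],im["cy"],im["dist"]); print(att(im).round(3))
E
```

```text
pics
{'clock': 0.0, 'qpos': [1.19, 0.2766, 1.5061, 0.0, 1.3607, -0.121], 'position': [0.1475, 0.5552, 0.2304], 'ee_rot': [0.56, -0.4314, 0.5611, 0.4307], 'contact_force': [0.7613, -0.3248, -0.217], 'width': 0.0854}
[[-0.001 -0.966  0.257]
 [-0.002  0.257  0.966]
 [-1.     0.    -0.002]]
scene [0.109 0.151 1.099] 51.33123593579153 331.06111716926154 240.93489474386877 [-0.04525841  0.          0.          0.          0.        ]
[[-0.471  0.794 -0.384]
 [-0.882 -0.423  0.207]
 [ 0.001  0.436  0.9  ]]
top [ 0.425 -0.071  1.262] 50.44454587414175 317.1143100948009 243.86365189019048 [0.03238888 0.         0.         0.         0.        ]
[[ 0.026  0.996 -0.083]
 [-1.     0.027  0.01 ]
 [ 0.013  0.082  0.997]]
wrist [0.081 0.574 0.372] 58.450464930409495 320.4328035705342 236.43295361614466 [-0.03054237  0.          0.          0.          0.        ]
[[ 0.257 -0.929 -0.267]
 [ 0.966  0.247  0.072]
 [-0.001 -0.276  0.961]]
```

View pics/top0.png

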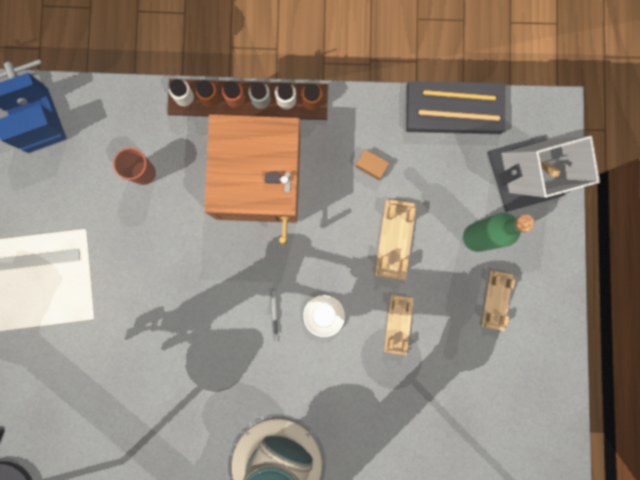

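View pics/scene0.png

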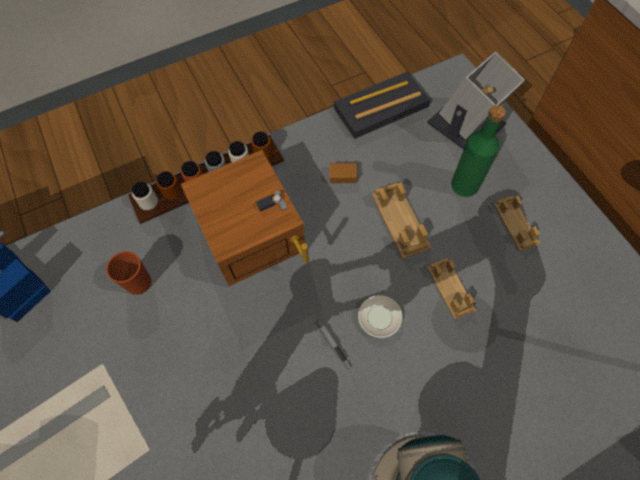

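The top view shows the cupboard (about 205-300, 115-220), its handle at (283,240), the catch at (278,180), the dish at (323,317), the pin vise at (276,315), the offcut at (373,163), the bottle near (490,232) and the jar at (132,165). There are three cradle candidates: (397,239), (399,325) and (498,300). I'll measure these next.

```bash
cat > m1.py <<'E'
from h import *
im=eyes.get_image("top"); C=cloud(im); c=im["color"]
np.savez("top0.npz",C=C,c=c)
hsv=cv2.cvtColor(c,cv2.COLOR_BGR2HSV)
for n,(x0,x1,y0,y1) in dict(A=(370,425,190,290),B=(378,420,288,362),D=(475,522,262,338)).items():
    m=np.zeros((480,640),np.uint8)
    m[y0:y1,x0:x1]=((hsv[y0:y1,x0:x1,1]>60)&(hsv[y0:y1,x0:x1,0]<30))*255
    # base board points: height 5..15mm ; all points height > 5
    P=C[m>0]; 
    k=cv2.connectedComponentsWithStats(m)
    i=1+np.argmax(k[2][1:,4]); P=C[k[1]==i]; P=P[(P[:,2]>0.004)&(P[:,2]<.08)]
    r=cv2.minAreaRect((P[:,:2]*1000).astype(np.float32))
    print(n,k[2][i],np.round(r[0],1),np.round(r[1],1),round(r[2],1),"z pct",np.percentile(P[:,2],[5,50,95]).round(4))
# cupboard roof
m=((C[:,:,2]>.14)&(C[:,:,2]<.156)); m[:,:190]=0; m[:,330:]=0; m[:100]=0; m[250:]=0
P=C[m]; r=cv2.minAreaRect((P[:,:2]*1000).astype(np.float32)); print("roof",r,np.median(P[:,2]))
bx=cv2.boxPoints(r)/1000; print(bx)
hm=(hsv[:,:,0]>18)&(hsv[:,:,0]<32)&(hsv[:,:,1]>150)
hm[:200]=0;hm[270:]=0;hm[:,:260]=0;hm[:,310:]=0
P=C[hm]; P=P[P[:,2]>.15]; print("handle",len(P),P.mean(0),P.min(0),P.max(0))
cv2.imwrite("pics/crop1.png",cv2.resize(np.hstack([c[190:340,370:530]]),None,fx=4,fy=4))
cv2.imwrite("pics/crop2.png",cv2.resize(c[90:270,190:340],None,fx=3.3,fy=3.3))
E
python3 m1.py
```

```text
A [ 375  200   41   80 2444] [ 547.8 -277.8] [ 76.8 192.4] 82.7 z pct [0.0057 0.0105 0.0516]
B [ 384  295   29   60 1354] [ 337.8 -287.8] [ 56.5 138.9] 83.6 z pct [0.0046 0.0084 0.0377]
D [ 482  271   33   60 1407] [ 403.4 -528.2] [ 58.8 140.8] 81.2 z pct [0.0046 0.0085 0.0377]
roof ((659.0606689453125, 67.28512573242188), (202.38792419433594, 281.4354553222656), 89.39127349853516) 0.14932243870052075
[[ 0.5172758  -0.03240813]
 [ 0.7986954  -0.03539812]
 [ 0.8008455   0.16697837]
 [ 0.519426    0.16996837]]m1.py:20: RuntimeWarning: Mean of empty slice.
  P=C[hm]; P=P[P[:,2]>.15]; print("handle",len(P),P.mean(0),P.min(0),P.max(0))
  ret = um.true_divide(
Traceback (most recent call last):
  File "m1.py", line 20, in <module>
    P=C[hm]; P=P[P[:,2]>.15]; print("handle",len(P),P.mean(0),P.min(0),P.max(0))
                                                              ~~~~~^^^
ValueError: zero-size array to reduction operation minimum which has no identity
```

Candidate A at px (397,239) measures 192x77 mm, which fits the stated 190x76. B and D are about 140x58, so they are decoys. Next I'll refine the cupboard and handle and look at the crops.

```bash
cat > m2.py <<'E'
from h import *
d=np.load("top0.npz"); C=d["C"]; c=d["c"]
hsv=cv2.cvtColor(c,cv2.COLOR_BGR2HSV)
cv2.imwrite("pics/crop1.png",cv2.resize(c[190:340,370:530],None,fx=4,fy=4))
cv2.imwrite("pics/crop2.png",cv2.resize(c[90:270,190:340],None,fx=3.3,fy=3.3))
m=((C[:,:,2]>.14)&(C[:,:,2]<.156)&(C[:,:,0]<.735)); m[:,:190]=0; m[:,330:]=0; m[:100]=0; m[250:]=0
P=C[m]; r=cv2.minAreaRect((P[:,:2]*1000).astype(np.float32)); print("roof",r); print(cv2.boxPoints(r))
# edge lines
Q=P
for lo in np.arange(-.03,.17,.03):
    b=Q[(Q[:,1]>lo)&(Q[:,1]<lo+.006)]; print("y",lo.round(3),"front x",b[:,0].min().round(4))
for lo in np.arange(.52,.73,.03):
    b=Q[(Q[:,0]>lo)&(Q[:,0]<lo+.006)]; print("x",lo.round(3),b[:,1].min().round(4),b[:,1].max().round(4))
H=C[225:250,270:300]; hh=H[(H[:,:,2]>.16)&(H[:,:,2]<.18)&(H[:,:,0]<.5)]; print("handle",len(hh),hh.mean(0) if len(hh) else 0, hh.min(0),hh.max(0))
H=C[165:200,260:300]; hh=H[(H[:,:,2]>.158)]; print("catch",hh.min(0),hh.max(0))
print(hsv[240,283], C[240,283],C[236,283])
E
python3 m2.py
```

```text
roof ((626.7105712890625, 67.67080688476562), (202.43936157226562, 217.31883239746094), 89.6119384765625)
[[517.3681   -32.810616]
 [734.68195  -34.282494]
 [736.05304  168.15222 ]
 [518.7392   169.62411 ]]
y -0.03 front x 0.5814
y 0.0 front x 0.5814
y 0.03 front x 0.5821
y 0.06 front x 0.5819
y 0.09 front x 0.5827
y 0.12 front x 0.5821
y 0.15 front x 0.5831
x 0.52 -0.0147 -0.0141Traceback (most recent call last):
  File "m2.py", line 13, in <module>
    b=Q[(Q[:,0]>lo)&(Q[:,0]<lo+.006)]; print("x",lo.round(3),b[:,1].min().round(4),b[:,1].max().round(4))
                                                             ~~~~~~~~~~^^
    return umr_minimum(a, axis, None, out, keepdims, initial, where)
ValueError: zero-size array to reduction operation minimum which has no identity
```

View pics/crop1.png

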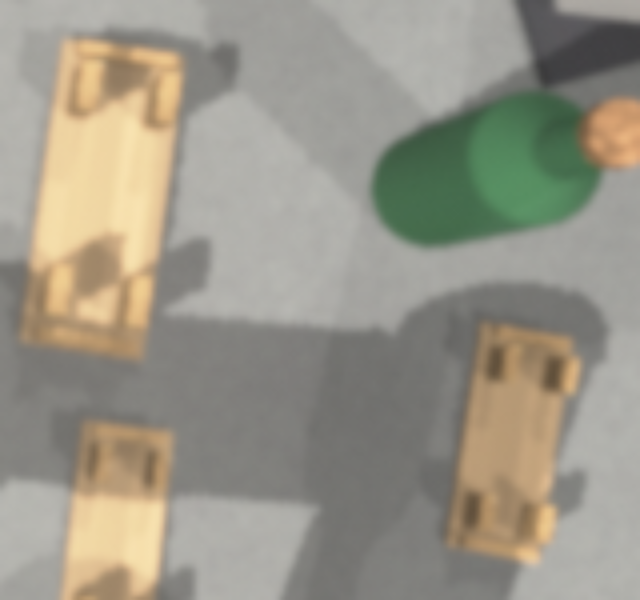

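```bash
ls pics
```

```text
crop1.png
crop2.png
scene0.png
top0.png
wrist0.png
```

The crop confirms A: the large pale cradle with open middle at top-image (397,239). Next I'll fit the cupboard edges and the handle.

```bash
cat > m3.py <<'E'
from h import *
d=np.load("top0.npz"); C=d["C"]; c=d["c"]
m=((C[:,:,2]>.143)&(C[:,:,2]<.156)&(C[:,:,0]>.575)&(C[:,:,0]<.84)); m[:,:190]=0; m[:,330:]=0
Q=C[m]
print("z",np.median(Q[:,2]))
f=[(lo+.005,Q[(Q[:,1]>lo)&(Q[:,1]<lo+.01)][:,0].min()) for lo in np.arange(-.025,.155,.01)]
f=np.array(f); print("front",np.polyfit(f[:,0],f[:,1],1))
b=np.array([(lo+.005,Q[(Q[:,0]>lo)&(Q[:,0]<lo+.01)][:,1].min(),Q[(Q[:,0]>lo)&(Q[:,0]<lo+.01)][:,1].max()) for lo in np.arange(.59,.77,.01)])
print("right",np.polyfit(b[:,0],b[:,1],1),"left",np.polyfit(b[:,0],b[:,2],1)); print(b.round(4)[::4])
H=C[215:250,270:300].reshape(-1,3); hh=H[(H[:,2]>.09)&(H[:,0]<.575)]; print(hh.round(3))
E
python3 m3.py
python3 - <<'E'
from h import *
d=np.load("top0.npz");c=d["c"]
cv2.imwrite("pics/crop2.png",cv2.resize(c[90:270,190:340],None,fx=3.3,fy=3.3))
im=eyes.get_image("scene"); cc=im["color"]; cv2.imwrite("pics/crop3.png",cv2.resize(cc[140:300,170:330],None,fx=3.6,fy=3.6))
E
```

```text
z 0.14933336825520782
front [0.00973822 0.58143826]
right [-0.01098986 -0.02563274] left [-0.01100534  0.1747742 ]
[[ 0.595  -0.0323  0.1682]
 [ 0.635  -0.0332  0.1676]
 [ 0.675  -0.0321  0.1671]
 [ 0.715  -0.0331  0.167 ]
 [ 0.755  -0.0341  0.1658]]
[[ 0.425 -0.071  1.262]
 [ 0.574 -0.004  0.1  ]
 [ 0.574 -0.006  0.104]
 [ 0.573 -0.009  0.109]
 [ 0.574 -0.011  0.103]
 [ 0.574 -0.013  0.102]
 [ 0.572 -0.004  0.1  ]
 [ 0.571 -0.006  0.105]
 [ 0.572 -0.008  0.103]
 [ 0.572 -0.011  0.104]
 [ 0.572 -0.013  0.1  ]
 [ 0.57  -0.004  0.1  ]
 [ 0.569 -0.006  0.103]
 [ 0.569 -0.009  0.107]
 [ 0.569 -0.011  0.103]
 [ 0.569 -0.013  0.103]
 [ 0.567 -0.004  0.1  ]
 [ 0.567 -0.006  0.105]
 [ 0.567 -0.009  0.105]
 [ 0.567 -0.011  0.104]
 [ 0.567 -0.013  0.101]
 [ 0.565 -0.004  0.103]
 [ 0.564 -0.006  0.105]
 [ 0.564 -0.009  0.109]
 [ 0.565 -0.011  0.102]
 [ 0.562 -0.004  0.103]
 [ 0.562 -0.006  0.102]
 [ 0.563 -0.009  0.101]
 [ 0.563 -0.011  0.102]
 [ 0.56  -0.004  0.106]
 [ 0.559 -0.007  0.109]
 [ 0.56  -0.009  0.102]
 [ 0.561 -0.011  0.099]
 [ 0.558 -0.004  0.104]
 [ 0.558 -0.007  0.103]
 [ 0.558 
[... 1499 characters left out ...]
64]
 [ 0.522 -0.009  0.169]
 [ 0.522 -0.011  0.164]
 [ 0.523 -0.013  0.164]
 [ 0.523 -0.015  0.155]
 [ 0.52  -0.002  0.164]
 [ 0.52  -0.005  0.169]
 [ 0.52  -0.007  0.17 ]
 [ 0.52  -0.009  0.164]
 [ 0.52  -0.011  0.165]
 [ 0.52  -0.013  0.166]
 [ 0.522 -0.014  0.142]
 [ 0.526 -0.014  0.104]
 [ 0.518 -0.004  0.16 ]
 [ 0.518 -0.007  0.168]
 [ 0.518 -0.009  0.166]
 [ 0.518 -0.011  0.167]
 [ 0.52  -0.012  0.147]
 [ 0.521 -0.014  0.135]
 [ 0.523 -0.015  0.105]
 [ 0.425 -0.071  1.262]
 [ 0.518 -0.005  0.139]
 [ 0.518 -0.008  0.145]
 [ 0.518 -0.01   0.14 ]
 [ 0.519 -0.011  0.13 ]
 [ 0.52  -0.013  0.115]
 [ 0.518 -0.006  0.116]
 [ 0.517 -0.009  0.119]
 [ 0.518 -0.011  0.113]
 [ 0.519 -0.012  0.096]]
```

View pics/crop3.png

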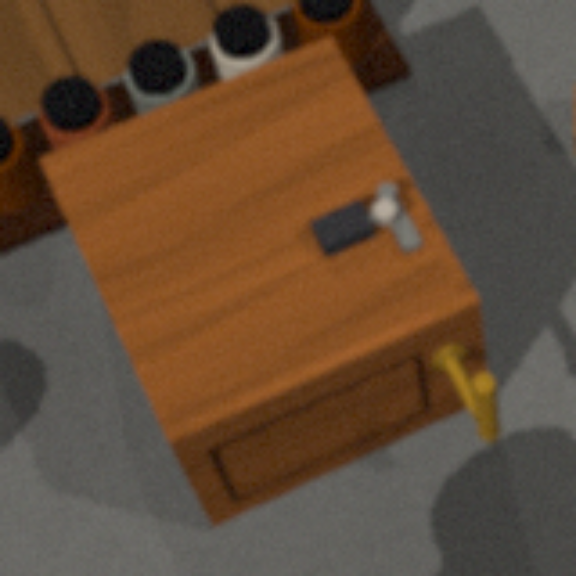

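View pics/crop2.png

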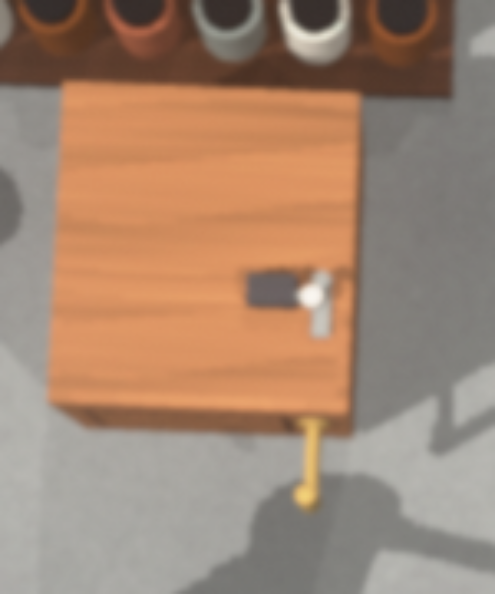

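Measurements agree with the given sizes. The cupboard origin is at about (0.650, 0.0675) with yaw -0.010, and the handle is at (0.524, -0.0075) with its top at z 0.167. The cradle is at (0.548, -0.278) with yaw about -0.127. I'll go above the handle first.

```bash
cat >> h.py <<'E'
CB=np.array([.650,.0675,0]); YAW=-.010
def c2w(p): return CB+R.from_euler('z',YAW).apply(p)
HG=c2w([0,.1,0])
def handle(th,z=.118):
    p=HG+R.from_euler('z',YAW-th).apply([-.125,-.175,0]); p[2]=z; return p
def Rt(psi,tilt=0,tdir=0):
    """tool x down, tool z at world azimuth psi (deg)"""
    a=np.radians(psi); z=np.array([np.cos(a),np.sin(a),0]); x=np.array([0,0,-1.]); y=np.cross(z,x)
    b=R.from_matrix(np.c_[x,y,z])
    if tilt:
        # lean tool x toward world azimuth tdir by tilt deg
        t=np.radians(tdir); ax=np.cross([0,0,-1],[np.cos(t),np.sin(t),0]); b=R.from_rotvec(ax*np.radians(tilt))*b
    return b
E
python3 - <<'E'
from h import *
s=st(); print(handle(0)); rows(s,[.524,-.0075,.25],Rt(125))
E
```

```text
{'clock': 0.25, 'qpos': [1.19, 0.2762, 1.5055, 0.0, 1.3607, -0.121], 'position': [0.1476, 0.5555, 0.2309], 'ee_rot': [0.5603, -0.4312, 0.5608, 0.4309], 'contact_force': [-0.1235, -0.2167, 0.6941], 'width': 0.0855}
[ 0.52425626 -0.00624627  0.118     ]
shift [ -1.88 -50.84 -44.74] turn [-4.988e+01 -4.000e-02 -3.000e-02]
```

```bash
python3 -m crank '[[-1.9,-50.8,-44.7,-50,0,0,3],[-1.9,-50.8,-44.7,-50,0,0,3],[-1.9,-50.8,-44.7,-50,0,0,3],[-1.9,-50.8,-44.7,-50,0,0,3],[-1.9,-50.8,-44.7,-50,0,0,3]]' 30
python3 - <<'E'
from h import *
s=st(); rows(s,[.524,-.007,.25],Rt(125))
E
```

```text
clock: 0.88
position: [0.3061, 0.3216, 0.2395]
ee_rot: [-0.334, 0.623, -0.334, -0.623]
contact_force: [0.2, 1.0, 0.1]
width: 0.0303
{'clock': 0.875, 'qpos': [0.6532, 0.0706, 1.7456, -0.0001, 1.3246, -1.5045], 'position': [0.3061, 0.3216, 0.2395], 'ee_rot': [-0.3342, 0.6234, -0.3338, -0.6231], 'contact_force': [0.161, 1.0139, 0.1022], 'width': 0.0303}
shift [ -1.04   0.05 -39.43] turn [-1.37 -0.    0.04]
```

```bash
python3 -m crank '[[-1.0,0,-39.4,0,0,0,3],[-1.0,0,-39.4,0,0,0,3],[-1.0,0,-39.4,0,0,0,3],[-1.0,0,-39.4,0,0,0,3],[-1.0,0,-39.4,0,0,0,3]]' 30
python3 -m crank '[[0,0,0,0,0,0,3]]'
python3 - <<'E'
from h import *
s=st(); rows(s,[.524,-.007,.25],Rt(125))
E
```

```text
clock: 1.5
position: [0.4778, 0.0602, 0.2475]
ee_rot: [-0.336, 0.622, -0.336, -0.622]
contact_force: [1.4, -0.1, 1.1]
width: 0.0297
clock: 1.62
position: [0.4794, 0.0583, 0.2471]
ee_rot: [-0.337, 0.622, -0.338, -0.621]
contact_force: [-0.2, 0.2, 0.5]
width: 0.0302
{'clock': 1.625, 'qpos': [-0.0222, 0.1265, 1.6619, -0.0014, 1.352, -2.168], 'position': [0.4794, 0.0583, 0.2471], 'ee_rot': [-0.3374, 0.6219, -0.3378, -0.6207], 'contact_force': [-0.1684, 0.2477, 0.4686], 'width': 0.0302}
shift [-0.28 -0.19 -7.91] turn [-2.04 -0.1   0.01]
```

Above the approach. I'll move over the post and check with a wrist picture before lowering.

```bash
python3 -m crank '[[-0.3,-0.2,-4,-2,0,0,3],[-0.3,-0.2,-7.9,-2,0,0,3],[-0.3,-0.2,-7.9,-2,0,0,3],[-0.3,-0.2,-7.9,-2,0,0,3]]' 30
python3 - <<'E'
from h import *
s=st(); rows(s,[.524,-.007,.118],Rt(125))
im=eyes.get_image("wrist"); cv2.imwrite("pics/w1.png",im["color"])
print(proj(im,[[.524,-.007,.168],[.524,-.007,.118]]))
C=cloud(im); hsv=cv2.cvtColor(im["color"],cv2.COLOR_BGR2HSV)
m=(hsv[:,:,0]>15)&(hsv[:,:,0]<35)&(hsv[:,:,1]>150)&(abs(C[:,:,2]-.167)<.006)
print(C[m].min(0),C[m].max(0),C[m].mean(0),m.sum())
E
```

```text
clock: 2.12
position: [0.5211, -0.0018, 0.25]
ee_rot: [0.325, -0.628, 0.324, 0.629]
contact_force: [-0.2, -0.2, 0.6]
width: 0.0298
{'clock': 2.125, 'qpos': [-0.1376, 0.1848, 1.582, 0.001, 1.3763, -2.3254], 'position': [0.5211, -0.0018, 0.25], 'ee_rot': [0.3248, -0.6276, 0.3245, 0.6288], 'contact_force': [-0.1951, -0.2257, 0.551], 'width': 0.0298}
shift [13.2   0.06 -0.62] turn [ 0.34  0.1  -0.03]
[[309.30005133 243.42781316]
 [310.97896603 221.15286576]]
[ 0.51682141 -0.01214107  0.1611066 ] [0.53032284 0.00101971 0.16929548] [ 0.52310554 -0.00601541  0.16651795] 484
```

View pics/w1.png

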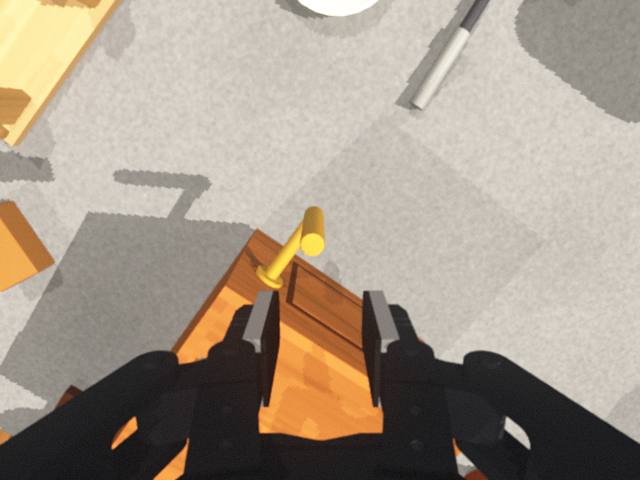

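The wrist view shows the post at (313,240), slightly left of the jaw midline. It measures (0.5235, -0.006), which agrees with the top view. I'll centre, lower and pinch.

```bash
python3 -m crank '[[0,0.05,-0.55,0,0,0,3],[5,0.05,-0.55,0,0,0,3],[9,0.05,-0.55,0,0,0,3],[13.2,0.05,-0.55,0,0,0,3],[13.2,0.05,-0.55,0,0,0,3]]' 40
python3 -m crank '[[0,0,0,0,0,0,3]]'
python3 - <<'E'
from h import *
s=st(); rows(s,[.524,-.0065,.118],Rt(125))
E
```

```text
clock: 2.8
position: [0.5219, -0.0069, 0.1158]
ee_rot: [0.324, -0.626, 0.325, 0.631]
contact_force: [-0.1, -0.6, 0.8]
width: 0.03
clock: 2.92
position: [0.5259, -0.0076, 0.1197]
ee_rot: [-0.325, 0.629, -0.324, -0.627]
contact_force: [0.7, -0.6, 0.2]
width: 0.0297
{'clock': 2.925, 'qpos': [-0.1468, 0.2908, 1.7828, 0.0001, 1.0656, -2.3345], 'position': [0.5259, -0.0076, 0.1197], 'ee_rot': [-0.3249, 0.629, -0.3243, -0.6274], 'contact_force': [0.7265, -0.5911, 0.1878], 'width': 0.0297}
shift [0.17 0.09 0.2 ] turn [ 0.35 -0.09  0.1 ]
```

```bash
python3 -m crank '[[0.1,0,0.15,0,0,0,1.2],[0.1,0,0.15,0,0,0,0.8],[0.1,0,0.15,0,0,0,0.8],[0.1,0,0.15,0,0,0,0.8]]' 50
python3 - <<'E'
from h import *
s=st()
T0=q2R(s["ee_rot"]);p0=np.array(s["position"])
# plan arc from the measured pose: rotate about hinge
for th in [.05,.1,.15,.2,.25,.3,.4,.5,.6,.7]:
    r=R.from_euler('z',-th); p=HG+r.apply(p0-HG)
    print(th,np.round(T0.inv().apply(p-p0)*100,2),round(np.degrees(th),1))
E
```

```text
clock: 3.42
position: [0.5246, -0.0051, 0.1196]
ee_rot: [-0.326, 0.629, -0.324, -0.627]
contact_force: [-2.2, 3.9, 5.6]
width: 0.0129
{'clock': 3.425, 'qpos': [-0.1442, 0.2888, 1.7861, 0.003, 1.0641, -2.3323], 'position': [0.5246, -0.0051, 0.1196], 'ee_rot': [-0.3261, 0.6286, -0.3238, -0.6274], 'contact_force': [-2.177, 3.9215, 5.6054], 'width': 0.0129}
0.05 [-0.    0.31  1.02] 2.9
0.1 [-0.    0.58  2.06] 5.7
0.15 [-0.    0.79  3.11] 8.6
0.2 [-0.    0.94  4.17] 11.5
0.25 [-0.    1.05  5.23] 14.3
0.3 [-0.   1.1  6.3] 17.2
0.4 [-0.    1.04  8.44] 22.9
0.5 [-0.    0.77 10.56] 28.6
0.6 [ 0.    0.29 12.64] 34.4
0.7 [ 0.   -0.4  14.67] 40.1
```

The post is gripped, with width 13 mm against a 14 mm post. I'll pull through the catch.

```bash
python3 -m crank '[[0,0.3,1.0,3,0,0,0.8],[0,0.6,2.05,6,0,0,0.8],[0,0.8,3.1,9,0,0,0.8],[0,0.95,4.2,11.5,0,0,0.8],[0,1.1,6.3,17,0,0,0.8]]' 50
python3 - <<'E'
from h import *
s=st()
T0=q2R(s["ee_rot"]);p0=np.array(s["position"])
v=p0-HG; print("theta est",-(np.arctan2(v[1],v[0])-np.arctan2(*( (handle(0)-HG)[[1,0]]))),np.hypot(v[0],v[1]))
for th in [.15,.3,.45,.6,.75]:
    r=R.from_euler('z',-th); p=HG+r.apply(p0-HG)
    print(th,np.round(T0.inv().apply(p-p0)*100,2),round(np.degrees(th),1))
E
```

```text
clock: 4.05
position: [0.4802, 0.0382, 0.1196]
ee_rot: [-0.416, 0.574, -0.414, -0.571]
contact_force: [0.3, 0.2, 5.5]
width: 0.0127
{'clock': 4.05, 'qpos': [-0.0646, 0.2288, 1.8749, -0.0011, 1.0328, -1.9515], 'position': [0.4802, 0.0382, 0.1196], 'ee_rot': [-0.4156, 0.5743, -0.4142, -0.5709], 'contact_force': [0.3427, 0.1862, 5.4907], 'width': 0.0127}
theta est 0.2925572639175549 0.21426914041638898
0.15 [-0.01  0.81  3.11] 8.6
0.3 [-0.02  1.15  6.3 ] 17.2
0.45 [-0.03  1.01  9.51] 25.8
0.6 [-0.04  0.4  12.66] 34.4
0.75 [-0.04 -0.69 15.68] 43.0
```

```bash
python3 -m crank '[[0,0.8,3.1,8.6,0,0,0.8],[0,1.15,6.3,17.2,0,0,0.8],[0,1.0,9.5,25.8,0,0,0.8],[0,0.4,12.7,34.4,0,0,0.8],[0,-0.7,15.7,43,0,0,0.8]]' 50
cat > arc.py <<'E'
from h import *
s=st()
T0=q2R(s["ee_rot"]);p0=np.array(s["position"])
v=p0-HG; th0=-(np.arctan2(v[1],v[0])-np.arctan2(*( (handle(0)-HG)[[1,0]])));print("theta est",th0%6.2832,np.hypot(v[0],v[1]))
for th in [.15,.3,.45,.6,.75]:
    r=R.from_euler('z',-th); p=HG+r.apply(p0-HG)
    print(th,np.round(T0.inv().apply(p-p0)*100,2),round(np.degrees(th),1))
E
python3 arc.py
```

```text
clock: 4.68
position: [0.4375, 0.1909, 0.1197]
ee_rot: [0.598, -0.381, 0.594, 0.379]
contact_force: [4.5, -1.7, -0.2]
width: 0.0125
{'clock': 4.675, 'qpos': [0.2665, 0.2223, 1.884, -0.0014, 1.0293, -0.8685], 'position': [0.4375, 0.1909, 0.1197], 'ee_rot': [0.598, -0.3813, 0.5942, 0.3793], 'contact_force': [4.518, -1.6645, -0.1536], 'width': 0.0125}
theta est 1.0498534179298975 0.21475753206302173
0.15 [0.   0.8  3.12] 8.6
0.3 [0.01 1.12 6.32] 17.2
0.45 [0.02 0.96 9.53] 25.8
0.6 [ 0.04  0.33 12.69] 34.4
0.75 [ 0.05 -0.77 15.71] 43.0
```

```bash
python3 -m crank '[[0,0.8,3.1,8.6,0,0,0.8],[0,1.1,6.3,17.2,0,0,0.8],[0,0.95,9.5,25.8,0,0,0.8],[0,0.3,12.7,34.4,0,0,0.8],[0,-0.8,15.7,43,0,0,0.8]]' 50
python3 -m crank '[[0,0,0,0,0,0,0.8]]'
python3 arc.py
python3 - <<'E'
from h import *
im=eyes.get_image("top"); cv2.imwrite("pics/top1.png",im["color"])
E
```

```text
clock: 5.3
position: [0.5107, 0.3298, 0.1197]
ee_rot: [0.696, -0.136, 0.692, 0.135]
contact_force: [3.3, -5.2, 3.2]
width: 0.0124
clock: 5.42
position: [0.5119, 0.3308, 0.1196]
ee_rot: [0.696, -0.137, 0.692, 0.137]
contact_force: [-0.6, -1.1, 7.2]
width: 0.0128
{'clock': 5.425, 'qpos': [0.4602, 0.4027, 1.6024, -0.0011, 1.1304, 0.0704], 'position': [0.5119, 0.3308, 0.1196], 'ee_rot': [0.6958, -0.1369, 0.6915, 0.1373], 'contact_force': [-0.5822, -1.0549, 7.1569], 'width': 0.0128}
theta est 1.805895012176932 0.2145205417088443
0.15 [0.02 0.76 3.12] 8.6
0.3 [0.04 1.05 6.32] 17.2
0.45 [0.06 0.86 9.53] 25.8
0.6 [ 0.08  0.19 12.68] 34.4
0.75 [ 0.1  -0.94 15.69] 43.0
```

View pics/top1.png

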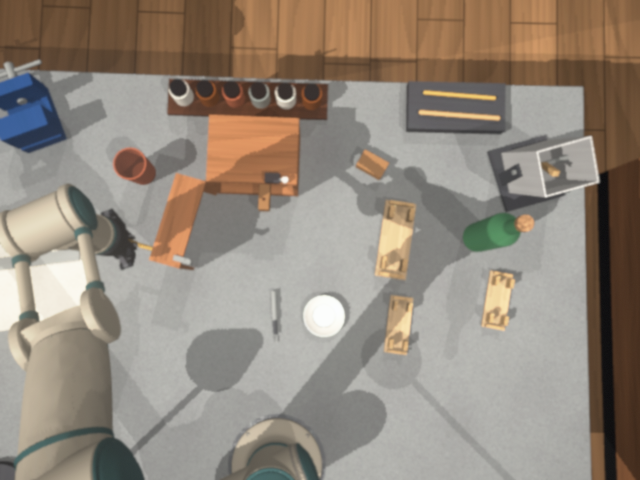

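The door is open at about 1.8 rad. The blank's near end is visible at (264,197). I'll release and rise.

```bash
python3 -m crank '[[0,0,0,0,0,0,3],[0,0,0,0,0,0,3],[-6,0,0,0,0,0,3],[-12,0,0,0,0,0,3],[-18,0,0,0,0,0,3]]' 40
cat > m4.py <<'E'
from h import *
im=eyes.get_image("top"); C=cloud(im); c=im["color"]
cv2.imwrite("pics/b1.png",cv2.resize(c[100:270,180:330],None,fx=3.5,fy=3.5))
S=C[185:215,245:285].reshape(-1,3); S=S[(S[:,2]>.045)&(S[:,2]<.062)]
print(len(S),S.min(0),S.max(0),S.mean(0))
r=cv2.minAreaRect((S[:,:2]*1000).astype(np.float32)); print(r,cv2.boxPoints(r))
p=S-CB; q=R.from_euler('z',-YAW).apply(p); print("in cup",q.min(0),q.max(0))
im=eyes.get_image("scene"); C=cloud(im); cv2.imwrite("pics/s1.png",im["color"])
E
python3 m4.py
```

```text
clock: 6.1
position: [0.5081, 0.3288, 0.2991]
ee_rot: [0.694, -0.137, 0.694, 0.137]
contact_force: [0.7, 0.6, 1.0]
width: 0.03
275 [0.6054789  0.03301478 0.04509087] [0.66546601 0.05909878 0.05977611] [0.63489606 0.0459566  0.05294305]
((635.5014038085938, 46.14266586303711), (26.062435150146484, 60.02084732055664), 89.79023742675781) [[605.4435    33.221405]
 [665.46387   33.001663]
 [665.5593    59.063927]
 [605.53894   59.28367 ]]
in cup [-0.04427308 -0.03470795  0.04509087] [ 0.01580428 -0.00834041  0.05977611]
```

View pics/b1.png

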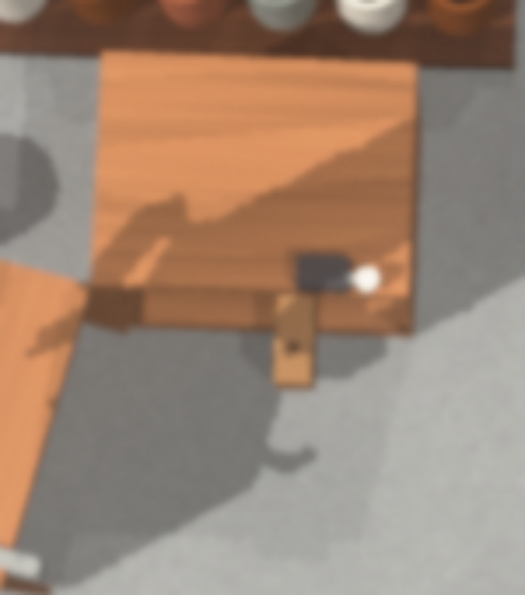

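View pics/s1.png

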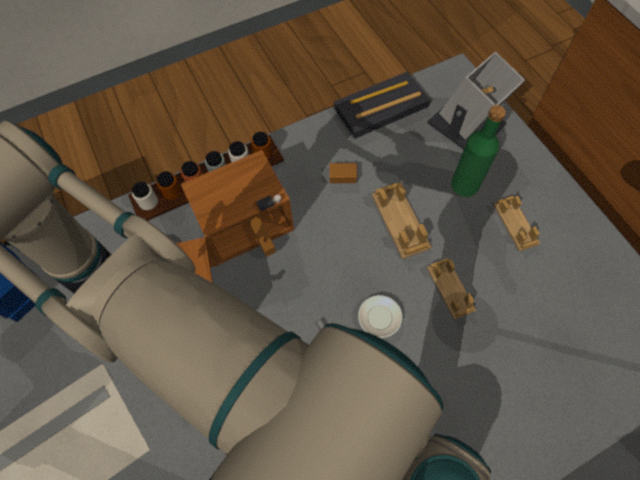

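The blank's near end is at (0.6055, 0.046), about 44 mm in front of the carcass and 26 wide, with its top at z about 0.0535. All of these match. Next I'll work out the approach with a 27° lean.

```bash
python3 - <<'E'
from h import *
s=st(); T=Rt(89.5,27,-.6); x=T.as_matrix()[:,0]; print(T.as_matrix().round(2))
g=np.array([.627,.0461,.031]); print("pre",g-.17*x); rows(s,g-.17*x,T)
im=eyes.get_image("top"); C=cloud(im)
print("vise",C[292,275],C[338,277],"dish",C[317,323],"jar",C[165,132],"offcut",C[163,373])
E
```

```text
{'clock': 6.2, 'qpos': [0.4595, 0.2895, 1.3048, 0.0001, 1.5321, 0.0696], 'position': [0.5113, 0.3305, 0.3055], 'ee_rot': [0.6989, -0.1355, 0.6885, 0.1384], 'contact_force': [0.6135, -0.1319, 0.2198], 'width': 0.0299}
[[ 0.45 -0.89  0.01]
 [-0.    0.01  1.  ]
 [-0.89 -0.45 -0.  ]]
pre [0.54982585 0.0469082  0.18247111]
shift [ 12.16 -27.71  -7.4 ] turn [-66.03 -14.97 -23.39]
vise [0.40806565 0.01560602 0.00971131] [2.96333492e-01 7.65369487e-03 1.74413192e-04] dish [ 0.35000846 -0.10340545  0.00200503] jar [0.71111244 0.37697432 0.0149044 ] offcut [ 0.72971521 -0.21598006  0.03271012]
```

```bash
python3 -m crank '[[3,-27.7,-7.4,-66,-15,-23.4,6],[3,-27.7,-7.4,-66,-15,-23.4,6],[3,-27.7,-7.4,-66,-15,-23.4,6],[3,-27.7,-7.4,-66,-15,-23.4,6],[3,-27.7,-7.4,-66,-15,-23.4,6]]' 60
cat > pre.py <<'E'
from h import *
s=st(); T=Rt(89.5,27,-.6); x=T.as_matrix()[:,0]
g=np.array([.627,.0461,.031]); rows(s,g-.17*x,T); rows(s,g,T)
E
python3 pre.py
```

```text
clock: 6.88
position: [0.5437, 0.0449, 0.2654]
ee_rot: [0.649, -0.494, 0.482, 0.32]
contact_force: [0.8, 0.3, -0.8]
width: 0.0598
{'clock': 6.875, 'qpos': [-0.005, 0.0436, 1.7634, -0.0712, 0.9974, -1.224], 'position': [0.5437, 0.0449, 0.2654], 'ee_rot': [0.6491, -0.4942, 0.482, 0.3197], 'contact_force': [0.8474, 0.2839, -0.8076], 'width': 0.0598}
shift [ 8.    2.28 -0.01] turn [-17.21  -4.44  -7.04]
shift [24.82  0.43  1.59] turn [-17.21  -4.44  -7.04]
```

```bash
python3 -m crank '[[2,1,0,-9,-2.2,-3.5,6],[5,2.3,0,-17.2,-4.4,-7,6],[8,2.3,0,-17.2,-4.4,-7,6],[8,2.3,0,-17.2,-4.4,-7,6]]' 60
python3 -m crank '[[0,0,0,0,0,0,5]]'
python3 pre.py
```

```text
clock: 7.38
position: [0.5484, 0.049, 0.1806]
ee_rot: [0.605, -0.598, 0.376, 0.367]
contact_force: [0.8, -0.2, 0.2]
width: 0.06
clock: 7.5
position: [0.5516, 0.0493, 0.1849]
ee_rot: [0.606, -0.6, 0.373, 0.365]
contact_force: [0.2, 0.0, 0.9]
width: 0.05
{'clock': 7.5, 'qpos': [-0.0473, 0.0681, 2.0046, 0.0289, 0.5972, -1.6237], 'position': [0.5516, 0.0493, 0.1849], 'ee_rot': [0.606, -0.6001, 0.3732, 0.3652], 'contact_force': [0.1955, 0.0102, 0.8995], 'width': 0.05}
shift [ 0.14  0.26 -0.24] turn [-0.32 -0.03  0.05]
shift [17.14  0.28 -0.23] turn [-0.32 -0.03  0.05]
```

```bash
python3 - <<'E'
from h import *
s=manip.get_state(); im=eyes.get_image("wrist"); cv2.imwrite("pics/w2.png",im["color"]); C=cloud(im)
m=(C[:,:,2]>.048)&(C[:,:,2]<.06)&(C[:,:,0]>.59)&(C[:,:,0]<.65)&(abs(C[:,:,1]-.05)<.05)
P=C[m]; print(P.min(0),P.max(0),m.sum()); v,u=np.nonzero(m); print(u.min(),u.max(),v.min(),v.max())
E
```

```text
[0.60461024 0.03575401 0.04810911] [0.64998092 0.06200337 0.05496147] 1884
301 339 198 250
```

View pics/w2.png

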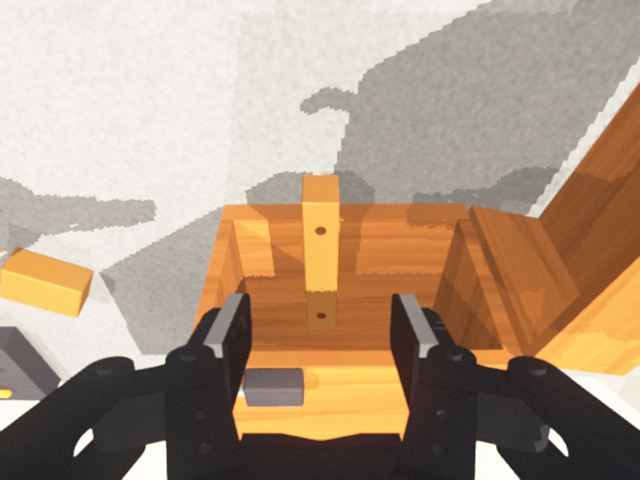

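The wrist view shows the blank (301-339, 176-290) centred between the pads. The roof edge at row 360 and the catch at (273,387) are behind it and clear. I'll insert along the tool axis and grip.

```bash
python3 -m crank '[[5,0.2,-0.1,0,0,0,5],[10,0.25,-0.15,0,0,0,5],[14,0.25,-0.15,0,0,0,5],[17.1,0.25,-0.15,0,0,0,5],[17.1,0.25,-0.15,0,0,0,5]]' 60
python3 pre.py
```

```text
clock: 8.18
position: [0.6272, 0.0471, 0.0298]
ee_rot: [0.606, -0.6, 0.374, 0.366]
contact_force: [0.1, 0.4, -0.3]
width: 0.0497
{'clock': 8.175, 'qpos': [-0.0445, 0.3906, 2.0655, 0.0704, 0.2166, -1.6662], 'position': [0.6272, 0.0471, 0.0298], 'ee_rot': [0.6056, -0.5996, 0.3739, 0.366], 'contact_force': [0.1127, 0.3703, -0.3187], 'width': 0.0497}
shift [-1.711e+01 -1.000e-02 -1.000e-01] turn [-0.31 -0.02 -0.09]
shift [-0.11 -0.04 -0.1 ] turn [-0.31 -0.02 -0.09]
```

```bash
python3 -m crank '[[0,0,0,0,0,0,2.4],[0,0,0,0,0,0,2],[0,0,0,0,0,0,2],[0,0,0,0,0,0,2]]' 80
python3 - <<'E'
from h import *
s=st(); p=np.array(s["position"])
for P in ([0,0,.003],[-.06,0,.004],[-.12,.01,.006],[-.185,.03,.008],[-.185,.03,-.02]): rows(s,p+np.array(P))
E
```

```text
clock: 8.68
position: [0.6274, 0.047, 0.033]
ee_rot: [0.607, -0.601, 0.372, 0.364]
contact_force: [-3.8, 0.6, 7.5]
width: 0.025
{'clock': 8.675, 'qpos': [-0.0446, 0.3851, 2.0666, 0.0706, 0.2155, -1.6664], 'position': [0.6274, 0.047, 0.033], 'ee_rot': [0.6066, -0.6007, 0.3723, 0.3643], 'contact_force': [-3.8251, 0.5817, 7.4844], 'width': 0.025}
shift [-0.27 -0.14  0.  ] turn None
shift [-3.1   5.15 -0.08] turn None
shift [-6.03 10.41  0.83] turn None
shift [-9.19 16.12  2.74] turn None
shift [-6.7  17.4   2.74] turn None
```

```bash
cat > kin.py <<'E'
from h import *
from scipy.optimize import least_squares
D=[([.2766,1.5061,1.3607],[.1475,.5552,.2304]),([.0706,1.7456,1.3246],[.3061,.3216,.2395]),([.1265,1.6619,1.352],[.4794,.0583,.2471]),([.2908,1.7828,1.0656],[.5259,-.0076,.1197]),([.2288,1.8749,1.0328],[.4802,.0382,.1196]),([.4027,1.6024,1.1304],[.5119,.3308,.1196]),([.0681,2.0046,.5972],[.5516,.0493,.1849]),([.3906,2.0655,.2166],[.6272,.0471,.0298])]
def fk(p,q):
    L1,L2,L3,h,r0,b=p; q2,q3,q5=q
    # angles from vertical
    a=q2; e=q2+q3+b; t=q2+q3+q5  # tool x direction angle from up
    r=r0+L1*np.sin(a)+L2*np.sin(e)+L3*np.sin(t); z=h+L1*np.cos(a)+L2*np.cos(e)+L3*np.cos(t)
    return r,z
def res(p):
    o=[]
    for q,x in D:
        r,z=fk(p,q); o+=[r-np.hypot(x[0],x[1]),z-x[2]]
    return o
s=least_squares(res,[.4,.4,.2,.3,0,0]); print(s.x.round(4),np.abs(s.fun).max()); p=s.x
def ik(r,z,tilt):
    t=np.pi-np.radians(tilt)
    k=least_squares(lambda q:np.array(fk(p,[q[0],q[1],t-q[0]-q[1]]))-[r,z],[.2,2.]); q=k.x; return q.round(3),round(t-q.sum(),3),k.cost<1e-6
if __name__=="__main__":
    for r in(.63,.56,.5,.46,.44): print(r,[ik(r,.03,t)[:3] for t in(27,20,10)])
E
python3 kin.py
```

```text
[0.6252 0.4245 0.3639 0.1391 0.0059 0.1394] 0.0003110108835504971
0.63 [(array([0.391, 2.065]), np.float64(0.214), np.True_), (array([0.407, 1.959]), np.float64(0.427), np.True_), (array([0.453, 1.806]), np.float64(0.708), np.True_)]
0.56 [(array([0.32 , 2.212]), np.float64(0.139), np.True_), (array([0.33 , 2.108]), np.float64(0.355), np.True_), (array([0.373, 1.96 ]), np.float64(0.634), np.True_)]
0.5 [(array([0.258, 2.334]), np.float64(0.078), np.True_), (array([0.263, 2.23 ]), np.float64(0.299), np.True_), (array([0.303, 2.086]), np.float64(0.578), np.True_)]
0.46 [(array([0.217, 2.413]), np.float64(0.041), np.True_), (array([0.218, 2.309]), np.float64(0.266), np.True_), (array([0.257, 2.167]), np.float64(0.544), np.True_)]
0.44 [(array([0.196, 2.452]), np.float64(0.023), np.True_), (array([0.195, 2.347]), np.float64(0.25), np.True_), (array([0.233, 2.206]), np.float64(0.528), np.True_)]
```

At r < 0.54, a 27° lean would run joint 5 into its limit. So I'll draw the blank out 22 mm while it still balances on the floor board, then regrip more upright and draw it the rest of the way.

```bash
python3 -m crank '[[-0.1,-0.05,0,0,0,0,2],[-0.6,0.9,0,0,0,0,2],[-1.1,1.9,0,0,0,0,2],[-1.0,1.95,0,0,0,0,2],[-1.0,1.95,0,0,0,0,2]]' 80
python3 -m crank '[[0,0,0,0,0,0,2.6],[0,0,0,0,0,0,4],[0,0,0,0,0,0,5],[-3,0,0,0,0,0,5],[-5,0,0,0,0,0,5]]' 80
cat > m5.py <<'E'
from h import *
s=st(); im=eyes.get_image("wrist"); cv2.imwrite("pics/w3.png",im["color"]); C=cloud(im)
m=(C[:,:,2]>.046)&(C[:,:,2]<.062)&(C[:,:,0]>.54)&(C[:,:,0]<.65)&(abs(C[:,:,1]-.05)<.03)
P=C[m]; print(P.min(0),P.max(0),P.mean(0),m.sum())
r=cv2.minAreaRect((P[:,:2]*1000).astype(np.float32)); print(r)
E
python3 m5.py
```

```text
clock: 9.3
position: [0.6036, 0.0472, 0.0325]
ee_rot: [0.606, -0.6, 0.373, 0.365]
contact_force: [-9.2, -0.8, 15.5]
width: 0.0247
clock: 9.93
position: [0.5815, 0.0474, 0.0756]
ee_rot: [0.606, -0.6, 0.374, 0.366]
contact_force: [0.7, -0.0, -0.4]
width: 0.0503
{'clock': 9.925, 'qpos': [-0.0484, 0.2629, 2.1088, 0.0562, 0.3002, -1.6544], 'position': [0.5815, 0.0474, 0.0756], 'ee_rot': [0.6057, -0.5998, 0.3737, 0.3656], 'contact_force': [0.6645, -0.0032, -0.3945], 'width': 0.0503}
[0.58112285 0.03450746 0.0460066 ] [0.64999093 0.06105558 0.05468724] [0.60841645 0.04783704 0.05256302] 5885
((615.574951171875, 47.72841262817383), (26.098106384277344, 68.91992950439453), 89.41665649414062)
```

View pics/w3.png

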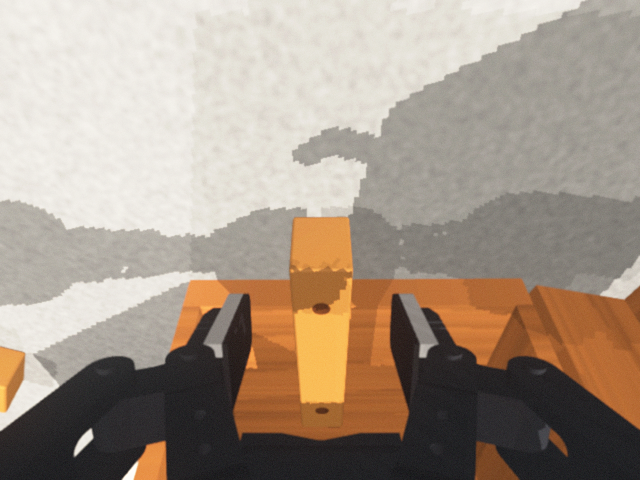

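The blank's near end is now at (0.5815, 0.0477), level with its top at 0.0535 and straight. I'll regrip at an 11° lean.

```bash
cat > pre2.py <<'E'
from h import *
s=st(); T=Rt(89.5,11,-.6); x=T.as_matrix()[:,0]
g=np.array([.601,.0477,.029]); print(x); rows(s,g-.08*x,T); rows(s,g,T)
E
python3 pre2.py
```

```text
{'clock': 9.975, 'qpos': [-0.0482, 0.2592, 2.1084, 0.0561, 0.301, -1.6543], 'position': [0.5817, 0.0475, 0.0777], 'ee_rot': [0.6063, -0.6004, 0.3727, 0.3647], 'contact_force': [-0.9895, -0.0842, 2.126], 'width': 0.0501}
[ 0.19079853 -0.00199811 -0.98162718]
shift [-2.46 -1.72  0.04] turn [-0.31 -0.02 16.14]
shift [5.22 0.5  0.04] turn [-0.31 -0.02 16.14]
```

```bash
python3 -m crank '[[-2.5,-1.7,0,-0.3,0,0,5],[-2.5,-1.7,0,-0.3,0,8,5],[-2.5,-1.7,0,-0.3,0,16.1,5],[-2.5,-1.7,0,-0.3,0,16.1,5]]' 80
python3 pre2.py
```

```text
clock: 10.48
position: [0.5893, 0.0471, 0.1058]
ee_rot: [0.548, -0.544, 0.452, 0.446]
contact_force: [0.1, -0.5, 0.6]
width: 0.0502
{'clock': 10.475, 'qpos': [-0.0414, 0.3076, 1.8192, 0.0078, 0.8204, -1.6078], 'position': [0.5893, 0.0471, 0.1058], 'ee_rot': [0.5481, -0.5443, 0.4517, 0.4464], 'contact_force': [0.0605, -0.4511, 0.6174], 'width': 0.0502}
[ 0.19079853 -0.00199811 -0.98162718]
shift [-0.24  0.32  0.07] turn [-0.02 -0.02  0.15]
shift [7.76 0.34 0.07] turn [-0.02 -0.02  0.15]
```

```bash
python3 -m crank '[[4,0.2,0,0,0,0,5],[7.7,0.2,0,0,0,0,5],[7.7,0.2,0,0,0,0,5],[7.7,0.2,0,0,0,0,2.5],[7.7,0.2,0,0,0,0,2]]' 80
python3 -m crank '[[0,0,0,0,0,0,2],[0,0,0,0,0,0,2]]' 80
python3 - <<'E'
from h import *
s=st(); p=np.array(s["position"])
for P in ([0,0,.004],[-.06,0,.006],[-.12,.01,.006],[-.145,.02,.006],[-.145,.02,-.01],[-.145,.02,-.02]): rows(s,p+np.array(P))
E
```

```text
clock: 11.1
position: [0.599, 0.0472, 0.0311]
ee_rot: [0.548, -0.544, 0.452, 0.447]
contact_force: [0.2, 0.3, -0.9]
width: 0.0243
clock: 11.35
position: [0.5989, 0.0472, 0.0308]
ee_rot: [0.548, -0.544, 0.452, 0.447]
contact_force: [-3.2, -0.0, 4.9]
width: 0.0247
{'clock': 11.35, 'qpos': [-0.0405, 0.4125, 1.8857, 0.0091, 0.651, -1.6089], 'position': [0.5989, 0.0472, 0.0308], 'ee_rot': [0.5477, -0.5438, 0.4522, 0.447], 'contact_force': [-3.201, -0.0019, 4.902], 'width': 0.0247}
shift [-0.39 -0.08 -0.  ] turn None
shift [-1.74  5.77 -0.06] turn None
shift [-2.89 11.67  0.89] turn None
shift [-3.37 14.13  1.87] turn None
shift [-1.8  14.44  1.87] turn None
shift [-0.82 14.63  1.87] turn None
```

```bash
python3 -m crank '[[-0.4,-0.1,0,0,0,0,2],[-1.7,4,0,0,0,0,2],[-2.5,8,0.2,0,0,0,2],[-2.9,11.7,0.9,0,0,0,2],[-3.4,14.1,1.9,0,0,0,2]]' 80
python3 -m crank '[[0,0,0,0,0,0,2],[0,0,0,0,0,0,2]]' 80
cat > m6.py <<'E'
from h import *
import sys
s=st(); im=eyes.get_image("wrist"); cv2.imwrite("pics/%s.png"%sys.argv[1],im["color"]); 
im=eyes.get_image("scene"); cv2.imwrite("pics/%ss.png"%sys.argv[1],im["color"]); 
E
python3 m6.py w4
```

```text
clock: 11.98
position: [0.4512, 0.0676, 0.0358]
ee_rot: [0.547, -0.543, 0.454, 0.448]
contact_force: [0.8, -0.4, -0.4]
width: 0.0249
clock: 12.22
position: [0.4559, 0.0674, 0.0369]
ee_rot: [0.548, -0.544, 0.452, 0.447]
contact_force: [-0.1, -0.4, -1.5]
width: 0.0248
{'clock': 12.225, 'qpos': [-0.0031, 0.2397, 2.1713, -0.0032, 0.5368, -1.5622], 'position': [0.4559, 0.0674, 0.0369], 'ee_rot': [0.5479, -0.5441, 0.4519, 0.4467], 'contact_force': [-0.0725, -0.4227, -1.4897], 'width': 0.0248}
```

View pics/w4.png

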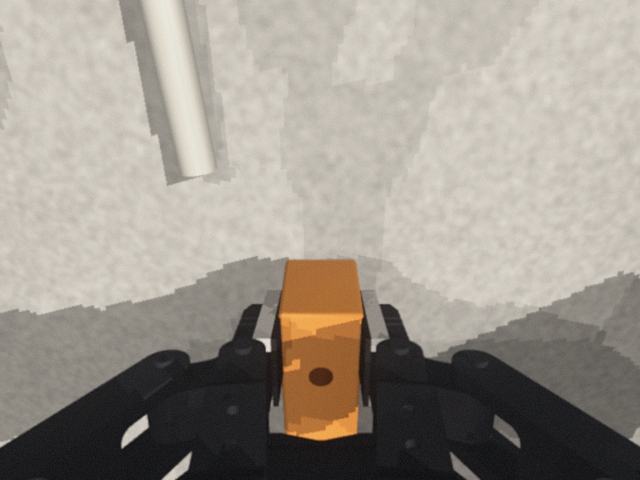

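The blank is held squarely in the jaws (280-362, 262-438). The pin vise tip at (197,175) is clear. I'll lower it.

```bash
python3 -m crank '[[1.2,0.23,0,0,0,0,2],[2.0,0.4,0,0,0,0,2],[2.4,0.47,0,0,0,0,2],[2.4,0.47,0,0,0,0,2]]' 80
python3 -m crank '[[0.1,0.02,0,0,0,0,2],[0.1,0.02,0,0,0,0,2]]' 80
```

```text
clock: 12.82
position: [0.4541, 0.0674, 0.0116]
ee_rot: [0.547, -0.543, 0.453, 0.447]
contact_force: [-0.2, -0.7, -1.4]
width: 0.0246
clock: 13.08
position: [0.4541, 0.0675, 0.0111]
ee_rot: [0.547, -0.544, 0.452, 0.447]
contact_force: [-0.6, -0.1, 0.0]
width: 0.0247
```

```bash
python3 -m crank '[[0.1,0.02,0,0,0,0,2],[0.1,0.02,0,0,0,0,2]]' 80
python3 -m crank '[[0,0,0,0,0,0,3],[0,0,0,0,0,0,4.5],[0,0,0,0,0,0,5],[-3,-0.6,0,0,0,0,5],[-9,-1.8,0,0,0,0,5]]' 80
python3 -m crank '[[-6,-1.2,0,0,0,0,5],[-9,-1.8,0,0,0,0,5],[-9,-1.8,0,0,0,0,5]]' 80
cat > m7.py <<'E'
from h import *
import sys
st()
for n in ("top","wrist"):
    im=eyes.get_image(n); C=cloud(im); c=im["color"]
    cv2.imwrite(f"pics/{sys.argv[1]}{n}.png",c)
    hsv=cv2.cvtColor(c,cv2.COLOR_BGR2HSV)
    m=(C[:,:,2]>.026)&(C[:,:,2]<.042)&(C[:,:,0]>.41)&(C[:,:,0]<.61)&(C[:,:,1]>.0)&(C[:,:,1]<.12)
    m=cv2.morphologyEx(m.astype(np.uint8),cv2.MORPH_OPEN,np.ones((3,3)))
    k=cv2.connectedComponentsWithStats(m); i=1+np.argmax(k[2][1:,4]); P=C[k[1]==i]
    r=cv2.minAreaRect((P[:,:2]*1000).astype(np.float32)); print(n,k[2][i],r,"z",np.median(P[:,2]),"plane",np.linalg.lstsq(np.c_[P[:,:2]-P[:,:2].mean(0),np.ones(len(P))],P[:,2],rcond=None)[0].round(3))
E
python3 m7.py t2
```

```text
clock: 13.32
position: [0.4542, 0.0675, 0.011]
ee_rot: [0.548, -0.544, 0.452, 0.447]
contact_force: [-4.4, 0.6, 11.2]
width: 0.0247
clock: 13.95
position: [0.4522, 0.0675, 0.1002]
ee_rot: [0.546, -0.542, 0.455, 0.449]
contact_force: [1.4, 0.2, -0.1]
width: 0.05
clock: 14.32
position: [0.4569, 0.0676, 0.1961]
ee_rot: [0.549, -0.545, 0.451, 0.446]
contact_force: [-0.6, 0.2, -0.3]
width: 0.05
{'clock': 14.325, 'qpos': [-0.0026, 0.0268, 1.9253, -0.002, 0.9922, -1.5634], 'position': [0.4569, 0.0676, 0.1961], 'ee_rot': [0.5488, -0.5448, 0.4509, 0.4457], 'contact_force': [-0.5795, 0.1629, -0.2839], 'width': 0.05}
top [250 217  13  49 519] ((529.9871215820312, 65.09386444091797), (26.30246353149414, 117.3327407836914), 89.28224182128906) z 0.03283458985763832 plane [-0.     0.014  0.033]
wrist [ 302  144   38  179 6167] ((512.8410034179688, 67.82597351074219), (26.03095054626465, 150.7278289794922), 89.45835876464844) z 0.0329734264789493 plane [0.002 0.001 0.033]
```

View pics/t2top.png

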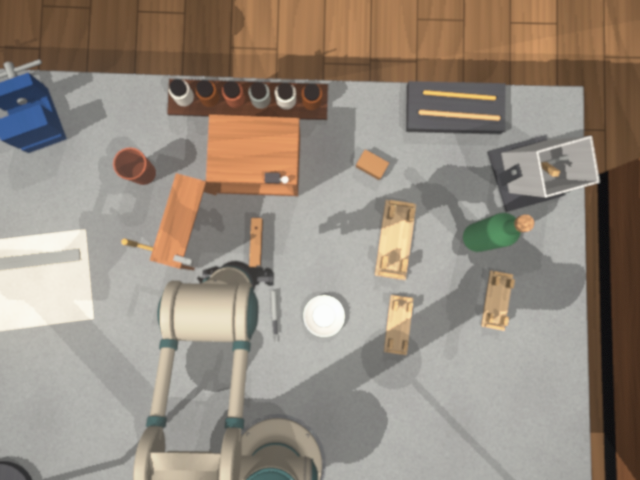

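The blank lies flat at about (0.513, 0.067), measures 151x26, top at 33-34 mm, tilt about 0, clear of the cupboard. Now I'll take it at its middle with an upright tool.

```bash
cat > pre3.py <<'E'
from h import *
s=st(); T=Rt(89.5)
for P in ([.5128,.067,.12],[.5128,.067,.008]): rows(s,P,T)
E
python3 pre3.py
```

```text
{'clock': 14.425, 'qpos': [-0.0027, 0.0299, 1.9305, -0.002, 0.9921, -1.5634], 'position': [0.4541, 0.0676, 0.1924], 'ee_rot': [0.5469, -0.543, 0.4531, 0.4479], 'contact_force': [0.0846, 0.8501, -0.5065], 'width': 0.0502}
shift [ 8.22 -4.4  -0.  ] turn [-0.03 -0.03 10.84]
shift [19.22 -2.29  0.  ] turn [-0.03 -0.03 10.84]
```

```bash
python3 -m crank '[[4,-4.4,0,0,0,6,5],[8.2,-4.4,0,0,0,10.8,5],[8.2,-4.4,0,0,0,10.8,5],[8.2,-4.4,0,0,0,10.8,5]]' 80
python3 pre3.py; python3 m7.py t3
```

```text
clock: 14.92
position: [0.5121, 0.0671, 0.1201]
ee_rot: [0.502, -0.498, 0.503, 0.498]
contact_force: [-0.6, -0.1, 0.1]
width: 0.0498
{'clock': 14.925, 'qpos': [-0.0043, 0.2792, 1.7993, -0.0005, 1.064, -1.5656], 'position': [0.5121, 0.0671, 0.1201], 'ee_rot': [0.502, -0.4976, 0.5026, 0.4978], 'contact_force': [-0.5526, -0.1228, 0.0704], 'width': 0.0498}
shift [ 0.01 -0.07 -0.  ] turn [-0.03 -0.03 -0.05]
shift [11.21 -0.08  0.  ] turn [-0.03 -0.03 -0.05]
{'clock': 14.925, 'qpos': [-0.0043, 0.2792, 1.7993, -0.0005, 1.064, -1.5656], 'position': [0.5121, 0.0671, 0.1201], 'ee_rot': [0.502, -0.4976, 0.5026, 0.4978], 'contact_force': [-0.5526, -0.1228, 0.0704], 'width': 0.0498}
top [256 259   5  21  79] ((462.57940673828125, 56.99516677856445), (8.860692977905273, 48.428466796875), 88.39004516601562) z 0.032823175332462595 plane [-0.021  0.044  0.032]
wrist [  296   102    50   258 11923] ((512.9939575195312, 67.78350067138672), (26.096193313598633, 150.4095458984375), 89.46849822998047) z 0.03300825680189293 plane [0.    0.001 0.033]
```

View pics/t3wrist.png

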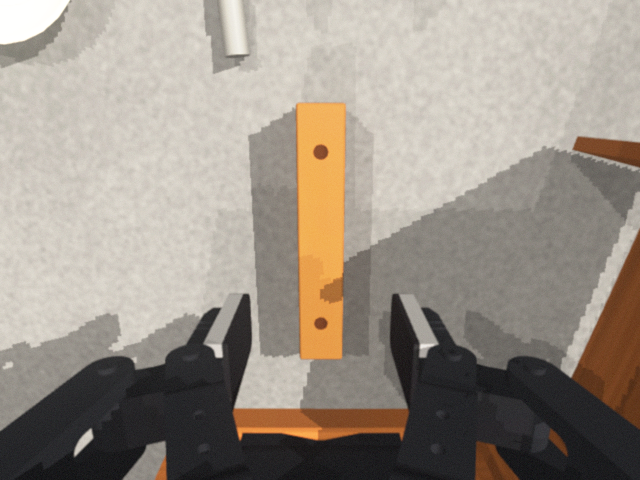

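The blank lies at (297-345, 103-359), centred on the jaw line with both dowel marks up. I'll lower and grip.

```bash
python3 -m crank '[[5,0,0,0,0,0,5],[9,0,0,0,0,0,5],[11.2,0,0,0,0,0,5],[11.2,0,0,0,0,0,5]]' 60
python3 -m crank '[[0,0,0,0,0,0,2.4],[0,0,0,0,0,0,2],[0,0,0,0,0,0,2],[0,0,0,0,0,0,2]]' 60
python3 -m crank '[[-4,0,0,0,0,0,2],[-8,0,0,0,0,0,2],[-13,0,0,0,0,0,2],[-13,0,0,0,0,0,2]]' 60
python3 - <<'E'
from h import *
s=st(); rows(s,[.548,-.278,.16],Rt(89.5-6.8))
im=eyes.get_image("wrist"); cv2.imwrite("pics/w5.png",im["color"])
E
```

```text
clock: 15.52
position: [0.5126, 0.067, 0.0094]
ee_rot: [0.502, -0.498, 0.502, 0.497]
contact_force: [-0.5, 0.5, 0.1]
width: 0.0501
clock: 16.02
position: [0.5154, 0.067, 0.0113]
ee_rot: [0.504, -0.499, 0.501, 0.496]
contact_force: [-1.3, -0.5, 8.2]
width: 0.0243
clock: 16.52
position: [0.517, 0.0671, 0.144]
ee_rot: [0.505, -0.501, 0.499, 0.494]
contact_force: [-0.1, 0.1, -1.1]
width: 0.0248
{'clock': 16.525, 'qpos': [-0.0042, 0.2552, 1.7658, -0.0004, 1.1073, -1.5657], 'position': [0.517, 0.0671, 0.144], 'ee_rot': [0.5055, -0.5011, 0.499, 0.4943], 'contact_force': [-0.0617, 0.0594, -1.0593], 'width': 0.0248}
shift [ -1.54  -3.44 -34.48] turn [6.78 0.03 0.76]
```

View pics/w5.png

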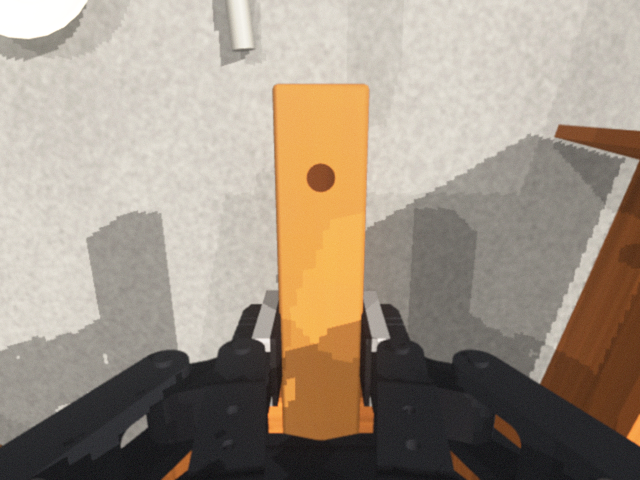

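The blank is held by its middle and level. I'll refine the cradle pose from the top and scene views while carrying it across.

```bash
python3 -m crank '[[-1.5,-1,-6,1.5,0,0,2],[-1.5,-2,-12,3,0,0,2],[-1.5,-2.5,-18,5,0,0,2],[-1.5,-3,-24,6.8,0,0,2],[-1.5,-3.4,-24,6.8,0,0,2]]' 60
cat > m8.py <<'E'
from h import *
for n in ("top","scene"):
    im=eyes.get_image(n); C=cloud(im); c=im["color"]
    cv2.imwrite(f"pics/c_{n}.png",c)
    hsv=cv2.cvtColor(c,cv2.COLOR_BGR2HSV)
    reg=(abs(C[:,:,0]-.548)<.14)&(abs(C[:,:,1]+.278)<.08)&(C[:,:,2]>.004)&(C[:,:,2]<.06)&(hsv[:,:,1]>50)
    k=cv2.connectedComponentsWithStats(reg.astype(np.uint8)); i=1+np.argmax(k[2][1:,4]); P=C[k[1]==i]
    r=cv2.minAreaRect((P[:,:2]*1000).astype(np.float32)); print(n,k[2][i],r)
    T=P[(P[:,2]>.046)]
    km=cv2.kmeans((T[:,:2]*1000).astype(np.float32),4,None,(3,50,.1),5,cv2.KMEANS_PP_CENTERS)
    ce=[]
    for j in range(4):
        Q=T[km[1].ravel()==j]; q=(Q.min(0)+Q.max(0))/2; ce.append(Q.mean(0)); print("cheek",Q.mean(0).round(4),len(Q))
    print("mean",np.mean(ce,0))
    ce=np.array(ce); o=ce[np.argsort(ce[:,0])]; d=o[2:].mean(0)-o[:2].mean(0); print("yaw",np.degrees(np.arctan2(d[1],d[0])),np.hypot(d[0],d[1]))
E
python3 m8.py
```

```text
clock: 17.2
position: [0.5447, -0.1774, 0.1525]
ee_rot: [0.532, -0.466, 0.533, 0.465]
contact_force: [-1.0, 0.6, -1.4]
width: 0.0251
top [375 239  22  38 519] ((500.76336669921875, -253.7259521484375), (41.46661376953125, 93.1722640991211), 83.34760284423828)
cheek [ 0.4978 -0.2507  0.0507] 10
cheek [ 0.4874 -0.2466  0.0511] 21
cheek [ 0.4782 -0.2434  0.0517] 19
cheek [ 0.4976 -0.244   0.0508] 13
mean [ 0.49023162 -0.24619446  0.05108205]
yaw -8.92893052082301 0.015100035496613573Traceback (most recent call last):
  File "m8.py", line 7, in <module>
    k=cv2.connectedComponentsWithStats(reg.astype(np.uint8)); i=1+np.argmax(k[2][1:,4]); P=C[k[1]==i]
                                                                  ~~~~~~~~~^^^^^^^^^^^^
    return _wrapfunc(a, 'argmax', axis=axis, out=out, **kwds)
    return bound(*args, **kwds)
ValueError: attempt to get argmax of an empty sequence
```

View pics/c_top.png

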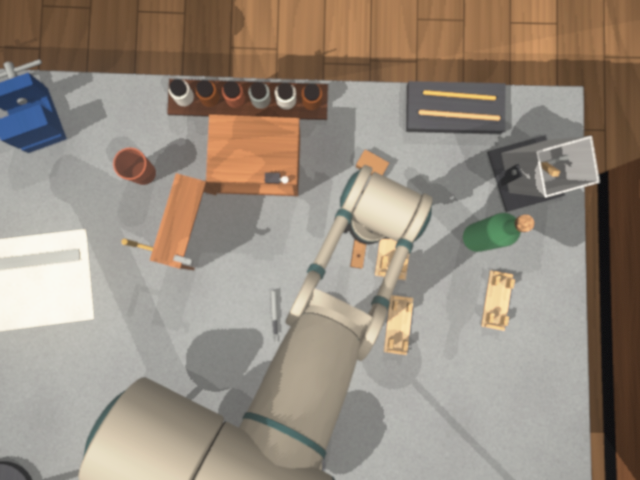

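The arm now hides the cradle. I'll use the saved first top cloud, plus the wrist view from here.

```bash
cat > m9.py <<'E'
from h import *
def ana(C,c,n):
    hsv=cv2.cvtColor(c,cv2.COLOR_BGR2HSV)
    reg=(abs(C[:,:,0]-.548)<.14)&(abs(C[:,:,1]+.278)<.07)&(C[:,:,2]>.004)&(C[:,:,2]<.06)&(hsv[:,:,1]>50)
    k=cv2.connectedComponentsWithStats(reg.astype(np.uint8)); i=1+np.argmax(k[2][1:,4]); P=C[k[1]==i]
    r=cv2.minAreaRect((P[:,:2]*1000).astype(np.float32)); print(n,k[2][i],r)
    # cheeks tops in approx cradle frame
    a=np.radians(-7.3); q=R.from_euler('z',-a).apply(P-np.array([.548,-.278,0])); t=q[(q[:,2]>.044)]
    for sx in(-1,1):
        for sy in(-1,1):
            w=t[(t[:,0]*sx>.02)&(t[:,1]*sy>0)]
            if len(w): print(sx,sy,len(w),"x",np.percentile(w[:,0],[3,97]).round(4),"y",np.percentile(w[:,1],[3,97]).round(4),"mean",w.mean(0).round(4))
    b=q[(q[:,2]>.006)&(q[:,2]<.014)]; print("base y",b[:,1].min().round(4),b[:,1].max().round(4),"x",b[:,0].min(),b[:,0].max())
d=np.load("top0.npz"); ana(d["C"],d["c"],"top")
s=st(); im=eyes.get_image("wrist"); cv2.imwrite("pics/w6.png",im["color"]); ana(cloud(im),im["color"],"wrist")
E
python3 m9.py
```

```text
top [ 375  200   41   80 2362] ((547.1967163085938, -277.04168701171875), (78.14471435546875, 193.55914306640625), 82.94212341308594)
-1 -1 69 x [-0.0776 -0.05  ] y [-0.0294 -0.0177] mean [-0.0638 -0.0232  0.0515]
-1 1 66 x [-0.0772 -0.0503] y [0.0184 0.0299] mean [-0.0634  0.0245  0.0513]
1 -1 69 x [0.0452 0.0734] y [-0.0295 -0.0175] mean [ 0.0595 -0.0235  0.0509]
1 1 71 x [0.0452 0.0741] y [0.0184 0.0301] mean [0.0597 0.0245 0.051 ]
base y -0.0383 0.0385 x -0.09641511819960398 0.09218273116022316
{'clock': 17.3, 'qpos': [-0.4306, 0.3255, 1.6364, 0.0014, 1.1811, -1.8723], 'position': [0.5446, -0.1732, 0.1526], 'ee_rot': [0.5316, -0.4659, 0.5311, 0.4672], 'contact_force': [-0.526, 1.216, -1.6322], 'width': 0.0248}
wrist [   84    96   151   274 30415] ((542.1442260742188, -275.4251403808594), (77.33031463623047, 183.08389282226562), 82.66061401367188)
-1 -1 1401 x [-0.079  -0.0507] y [-0.027  -0.0154] mean [-0.0649 -0.0203  0.0501]
-1 1 1264 x [-0.0787 -0.0505] y [0.021  0.0323] mean [-0.0649  0.0271  0.0504]
1 -1 934 x [0.0441 0.0716] y [-0.0271 -0.0159] mean [ 0.0568 -0.0209  0.0498]
1 1 736 x [0.0445 0.0667] y [0.0209 0.0318] mean [0.0546 0.0268 0.0499]
base y -0.0369 0.0404 x -0.09769860474691446 0.08333695162286398
```

View pics/w6.png

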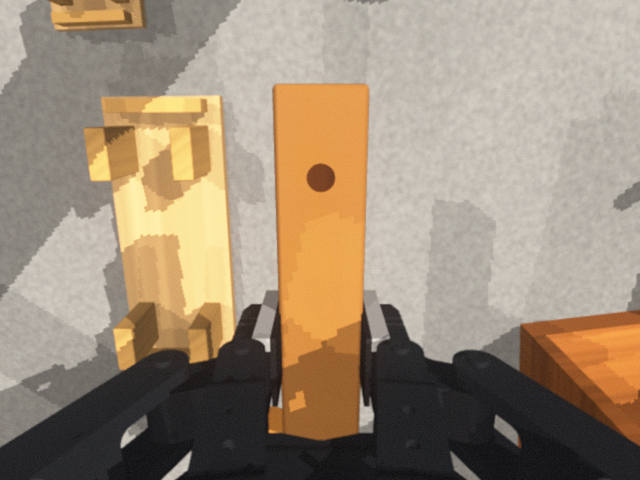

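The wrist view shows the target cradle at (84-235, 96-370), with the blank held over to its right. The cradle estimates are (0.546, -0.2775) from the top and (0.545, -0.275) from the wrist, with yaw -7.2°. I'll check the offset of the blank in the hand, then move over the cradle.

```bash
python3 - <<'E'
from h import *
s=st(); im=eyes.get_image("wrist"); C=cloud(im); T=q2R(s["ee_rot"])
q=T.inv().apply((C-np.array(s["position"])).reshape(-1,3)).reshape(C.shape)
m=(q[:,:,0]<0)&(q[:,:,0]>-.05)&(abs(q[:,:,2])<.02)&(q[:,:,1]>.03)&(im["z_map"]>0)
P=q[m]; print(np.percentile(P,[1,50,99],axis=0).round(4),m.sum())
tp=P[P[:,0]<-.015]; print(np.polyfit(tp[:,1],tp[:,0],1)); 
rows(s,[.5457,-.2765,.16],Rt(89.5-.0+.5-7.2))
print(T.as_matrix().round(3))
E
```

```text
{'clock': 17.35, 'qpos': [-0.4291, 0.3246, 1.6369, 0.0013, 1.1814, -1.8724], 'position': [0.5444, -0.1723, 0.1529], 'ee_rot': [0.5312, -0.4664, 0.5308, 0.4676], 'contact_force': [0.7535, 0.5552, -1.8598], 'width': 0.0247}
[[-0.0235  0.0305 -0.0119]
 [-0.022   0.0553  0.0006]
 [-0.0204  0.0765  0.0134]] 15548
[-0.00449232 -0.02176714]
shift [ -0.73  -1.46 -10.32] turn [-0.14  0.09 -0.05]
[[-0.001 -0.992  0.128]
 [ 0.002  0.128  0.992]
 [-1.     0.001  0.002]]
```

```bash
python3 -m crank '[[-0.7,-0.8,-5,0,0,0,2],[-0.7,-1.6,-10.3,0,0,0,2],[-0.7,-1.6,-10.3,0,0,0,2],[-0.7,-1.6,-10.3,0,0,0,2]]' 60
python3 - <<'E'
from h import *
s=st(); rows(s,[.547,-.2765,.09],Rt(82.8))
im=eyes.get_image("wrist"); cv2.imwrite("pics/w7.png",im["color"]); 
for n in["scene"]:
  im=eyes.get_image(n); cv2.imwrite("pics/s7.png",im["color"]); 
E
```

```text
clock: 17.9
position: [0.5478, -0.2755, 0.1609]
ee_rot: [0.531, -0.467, 0.53, 0.467]
contact_force: [-0.0, 1.1, -0.6]
width: 0.0246
{'clock': 17.9, 'qpos': [-0.5805, 0.3773, 1.532, 0.0018, 1.2322, -2.0251], 'position': [0.5478, -0.2755, 0.1609], 'ee_rot': [0.5312, -0.4672, 0.5301, 0.4675], 'contact_force': [-0.0357, 1.076, -0.5625], 'width': 0.0246}
shift [ 7.09  0.07 -0.12] turn [-0.06  0.09  0.04]
```

View pics/w7.png

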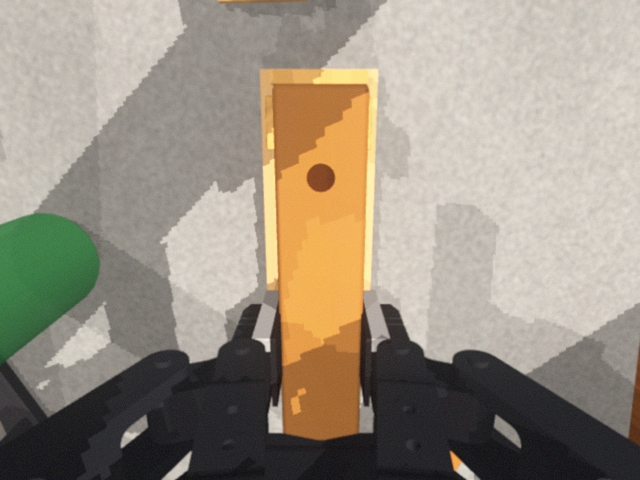

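The blank (274-369) sits centred over the cradle base (260-378 at the far end, 266-373 in the middle), to within about 1 mm. I'll lower to just above the cheeks, then check.

```bash
python3 -m crank '[[4,0.07,-0.1,0,0,0,2],[8.1,0.07,-0.1,0,0,0,2],[8.1,0.07,-0.1,0,0,0,2],[8.1,0.07,-0.1,0,0,0,2]]' 60
python3 - <<'E'
from h import *
s=st(); rows(s,[.547,-.2765,.024],Rt(82.8))
im=eyes.get_image("wrist"); cv2.imwrite("pics/w8.png",im["color"]); C=cloud(im); T=q2R(s["ee_rot"])
q=T.inv().apply((C-np.array(s["position"])).reshape(-1,3)).reshape(C.shape)
zz=C[:,:,2]
m=(zz>.045)&(zz<.056)&(q[:,:,1]>.03)&(abs(q[:,:,2])<.04); P=q[m]
for sg in(-1,1):
    w=P[P[:,2]*sg>0]; print(sg,len(w),np.percentile(w,[2,98],axis=0).round(4))
m=(zz>.07)&(zz<.11)&(q[:,:,1]>.04)&(abs(q[:,:,2])<.04); P=q[m]; print("blank",np.percentile(P,[1,99],axis=0).round(4))
m=(zz>.006)&(zz<.03)&(q[:,:,1]>.05)&(abs(q[:,:,2])<.05); P=q[m]; print("base",np.percentile(P,[1,99],axis=0).round(4))
E
```

```text
clock: 18.5
position: [0.5485, -0.2781, 0.0817]
ee_rot: [0.531, -0.469, 0.53, 0.466]
contact_force: [-0.2, -1.2, -1.2]
width: 0.0249
{'clock': 18.5, 'qpos': [-0.5829, 0.4462, 1.6356, 0.0011, 1.0558, -2.0275], 'position': [0.5485, -0.2781, 0.0817], 'ee_rot': [0.5314, -0.4686, 0.5299, 0.466], 'contact_force': [-0.2025, -1.181, -1.2152], 'width': 0.0249}
shift [5.77 0.19 0.14] turn [-0.06 -0.05  0.23]
-1 1997 [[ 0.0292  0.051  -0.0276]
 [ 0.0319  0.0794 -0.018 ]]
1 2512 [[0.0291 0.0506 0.0202]
 [0.0342 0.0793 0.0319]]
blank [[-0.0235  0.0404 -0.0119]
 [-0.0205  0.0766  0.0134]]
base [[ 0.0549  0.0576 -0.0356]
 [ 0.0737  0.0973  0.04  ]]
```

View pics/w8.png

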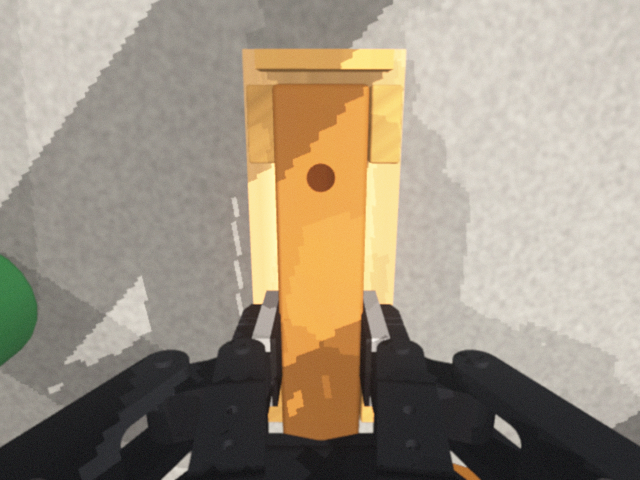

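The blank is at +0.7 mm against a cheek gap centred at +1.1 mm across, and about 1 mm off along. It's aligned, so I'll lower it straight in.

```bash
python3 -m crank '[[2,0.05,0,0,0,0,2],[4,0.05,0.03,0,0,0,2],[5.5,0.05,0.03,0,0,0,2],[5.8,0.05,0.03,0,0,0,2],[5.8,0.05,0.03,0,0,0,2]]' 60
python3 -m crank '[[0.1,0,0,0,0,0,2],[0.1,0,0,0,0,0,2]]' 60
```

```text
clock: 19.18
position: [0.5477, -0.2784, 0.023]
ee_rot: [0.532, -0.468, 0.53, 0.466]
contact_force: [-0.6, -0.8, -2.3]
width: 0.0249
clock: 19.42
position: [0.5475, -0.2783, 0.0219]
ee_rot: [0.532, -0.468, 0.53, 0.466]
contact_force: [-0.6, 0.7, -0.9]
width: 0.0251
```

```bash
python3 -m crank '[[0.15,0,0,0,0,0,2],[0.15,0,0,0,0,0,2]]' 60
```

```text
clock: 19.68
position: [0.5475, -0.2783, 0.0213]
ee_rot: [0.532, -0.468, 0.53, 0.466]
contact_force: [-0.0, 0.8, 5.5]
width: 0.0245
```

It has contacted the base board. I'll release and rise.

```bash
python3 -m crank '[[0,0,0,0,0,0,2.8],[0,0,0,0,0,0,3.6],[0,0,0,0,0,0,4.2],[0,0,0,0,0,0,4.2],[-4,0,0,0,0,0,4.2]]' 60
python3 -m crank '[[-6,0,0,0,0,0,4.2],[-12,0,0,0,0,0,4.2],[-16,0,0,0,0,0,4.2],[-16,0,0,0,0,0,4.2]]' 60
cat > m10.py <<'E'
from h import *
import sys
s=st(); n=sys.argv[1]; im=eyes.get_image(n); cv2.imwrite("pics/%s.png"%sys.argv[2],im["color"]); C=cloud(im)
a=np.radians(-7.2); q=R.from_euler('z',-a).apply((C-np.array([.5462,-.2767,0])).reshape(-1,3)).reshape(C.shape)
z=q[:,:,2]; x=q[:,:,0]; y=q[:,:,1]
m=(abs(z-.044)<.006)&(abs(x)<.1)&(abs(y)<.017); P=q[m]; print("blank",np.percentile(P,[.5,50,99.5],axis=0).round(4),m.sum(),"plane",np.linalg.lstsq(np.c_[P[:,:2],np.ones(len(P))],P[:,2],rcond=None)[0].round(4))
r=cv2.minAreaRect((P[:,:2]*1000).astype(np.float32)); print(r)
m=(z>.0485)&(z<.058)&(abs(x)<.1)&(abs(y)<.04); t=q[m]
for sx in(-1,1):
  for sy in(-1,1):
    w=t[(t[:,0]*sx>.03)&(t[:,1]*sy>.01)]
    if len(w): print("cheek",sx,sy,len(w),np.percentile(w[:,0],[2,98]).round(4),np.percentile(w[:,1],[2,98]).round(4))
E
python3 m10.py wrist w9
```

```text
clock: 20.3
position: [0.5448, -0.2766, 0.0571]
ee_rot: [0.531, -0.465, 0.531, 0.469]
contact_force: [1.5, -0.7, -0.3]
width: 0.042
clock: 20.8
position: [0.5486, -0.2792, 0.2242]
ee_rot: [0.532, -0.471, 0.53, 0.463]
contact_force: [0.1, -0.5, -0.6]
width: 0.0417
{'clock': 20.8, 'qpos': [-0.5842, 0.3349, 1.4359, 0.0009, 1.36, -2.0274], 'position': [0.5486, -0.2792, 0.2242], 'ee_rot': [0.5322, -0.4706, 0.5296, 0.4634], 'contact_force': [0.086, -0.511, -0.5752], 'width': 0.0417}
blank [[-0.0753 -0.0167  0.0408]
 [-0.0086 -0.0006  0.043 ]
 [ 0.0729  0.0125  0.0449]] 6564 plane [0.     0.0016 0.043 ]
((-1.4598846435546875, -1.474879264831543), (152.22537231445312, 29.568153381347656), 0.7217991948127747)
cheek -1 -1 748 [-0.0772 -0.0484] [-0.0284 -0.0169]
cheek -1 1 745 [-0.0771 -0.0483] [0.0195 0.0311]
cheek 1 -1 547 [0.0465 0.0753] [-0.0288 -0.0173]
cheek 1 1 547 [0.0467 0.0751] [0.019  0.0306]
```

View pics/w9.png

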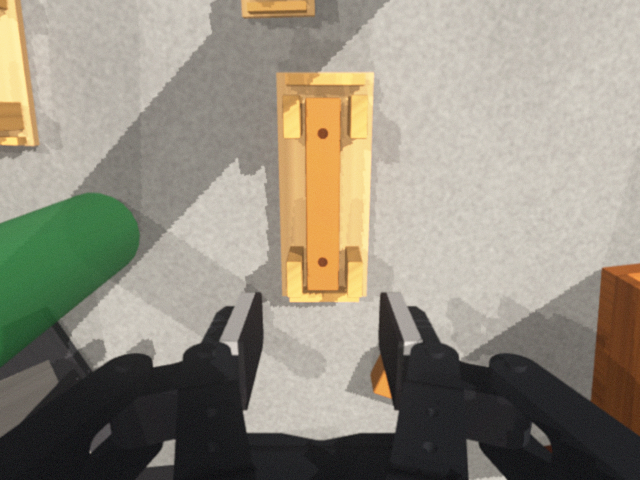

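Bedded: the blank's centre is within about 0.5 mm of the cheek centre along, its top is at 43-44 mm, and it's level and straight (305-340, 97-291). Next I'll locate the handle for closing.

```bash
cat > m11.py <<'E'
from h import *
s=st(); im=eyes.get_image("top"); cv2.imwrite("pics/t11.png",im["color"]); C=cloud(im)
m=(abs(C[:,:,2]-.167)<.005)&(C[:,:,0]>.4)&(C[:,:,0]<.65)&(C[:,:,1]>.27)&(C[:,:,1]<.42)
P=C[m]; print("handle",P.min(0),P.max(0),P.mean(0),m.sum()); p=(P.min(0)+P.max(0))/2
v=p-HG; th=(-(np.arctan2(v[1],v[0])-np.arctan2(*((handle(0)-HG)[[1,0]]))))%6.2832; print("theta",th,np.hypot(v[0],v[1]),handle(th))
E
python3 m11.py
python3 - <<'E'
from h import *
s=manip.get_state(); rows(s,[.5115,.3305,.26],Rt(22)); print(q2R(s["ee_rot"]).as_matrix().round(3))
E
```

```text
{'clock': 20.85, 'qpos': [-0.5843, 0.3369, 1.4397, 0.0009, 1.3595, -2.0274], 'position': [0.5473, -0.2784, 0.2214], 'ee_rot': [0.5317, -0.4688, 0.5301, 0.4652], 'contact_force': [0.2181, -0.1807, -0.1796], 'width': 0.042}
handle [0.50409495 0.32258946 0.16222874] [0.51777505 0.33509649 0.17110946] [0.51080915 0.32872108 0.16702722] 38
theta 1.79645342742245 0.2136618069455976 [0.51002203 0.32989949 0.118     ]
shift [-4.06 11.21 59.89] turn [6.067e+01 6.000e-02 1.000e-01]
[[ 0.002 -0.992  0.128]
 [-0.     0.128  0.992]
 [-1.    -0.002 -0.   ]]
```

View pics/t11.png

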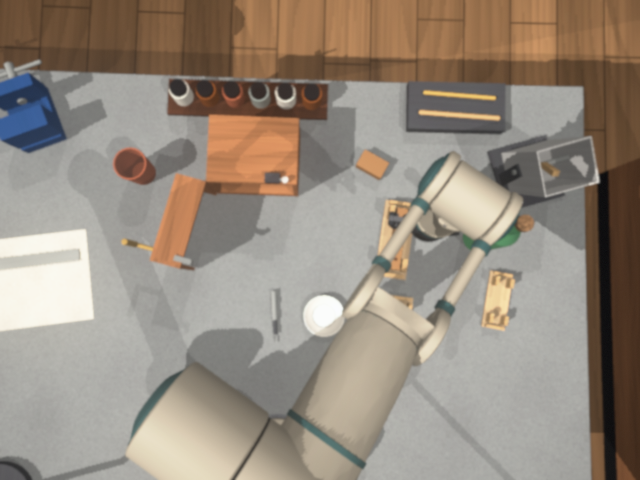

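The post is at (125,242) in the image and (0.5105, 0.3295) in the world, so theta is about 1.80. I'll move above it.

```bash
python3 -m crank '[[-5,2,6,10,0,0,3],[-5,4,12,20,0,0,3],[-5,6,18,30,0,0,3],[-5,8,24,40,0,0,3],[-5,9,30,50,0,0,3]]' 40
cat > pre4.py <<'E'
from h import *
import sys
z=float(sys.argv[1])
s=st(); rows(s,[.5105,.3295,z],Rt(22))
E
python3 pre4.py .26
```

```text
clock: 21.52
position: [0.4957, 0.0103, 0.2676]
ee_rot: [0.677, -0.202, 0.678, 0.203]
contact_force: [1.2, 0.0, 0.3]
width: 0.0297
{'clock': 21.525, 'qpos': [-0.1197, 0.1372, 1.5981, -0.0, 1.4082, -0.7006], 'position': [0.4957, 0.0103, 0.2676], 'ee_rot': [0.6769, -0.2022, 0.6781, 0.2028], 'contact_force': [1.2283, 0.041, 0.3161], 'width': 0.0297}
shift [ 0.76 25.88 18.75] turn [11.28 -0.09 -0.06]
```

```bash
python3 -m crank '[[0.7,5,3.6,5,0,0,3],[0.7,10,7.2,11,0,0,3],[0.7,15,10.9,11,0,0,3],[0.7,20,14.5,11,0,0,3],[0.7,25.9,18.7,11,0,0,3]]' 40
python3 -m crank '[[0,0,0,0,0,0,3],[0,0,0,0,0,0,3]]' 40
python3 pre4.py .12
python3 - <<'E'
from h import *
im=eyes.get_image("wrist"); C=cloud(im); cv2.imwrite("pics/w12.png",im["color"])
m=(abs(C[:,:,2]-.167)<.004)&(C[:,:,0]>.4)&(C[:,:,0]<.6)&(C[:,:,1]>.27)&(C[:,:,1]<.42)
P=C[m]; print(P.min(0),P.max(0),P.mean(0),m.sum())
E
```

```text
clock: 22.15
position: [0.5087, 0.3192, 0.2599]
ee_rot: [0.693, -0.139, 0.694, 0.138]
contact_force: [1.5, 0.3, -1.2]
width: 0.0299
clock: 22.4
position: [0.5088, 0.3171, 0.2603]
ee_rot: [0.693, -0.14, 0.694, 0.138]
contact_force: [0.6, -0.6, -0.2]
width: 0.0298
{'clock': 22.4, 'qpos': [0.4426, 0.3008, 1.3974, -0.0022, 1.446, 0.0473], 'position': [0.5088, 0.3171, 0.2603], 'ee_rot': [0.6926, -0.1399, 0.6941, 0.138], 'contact_force': [0.5941, -0.6324, -0.1703], 'width': 0.0298}
shift [14.03  1.11  0.67] turn [ 0.66 -0.15  0.13]
[0.50424813 0.3255187  0.16311029] [0.51776086 0.33898519 0.16858414] [0.51077381 0.33263607 0.16663383] 462
```

View pics/w12.png

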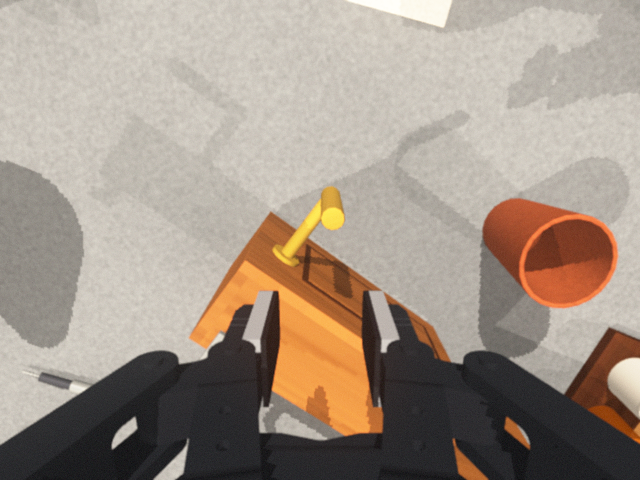

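The post top is at (333,217). The wrist gives (0.511, 0.3325) and the top view gave (0.5105, 0.3295). I'll use (0.511, 0.331), centre, lower and pinch.

```bash
python3 -m crank '[[0,1.2,0.8,0,0,0,3],[0,1.2,0.8,0,0,0,3],[5,1.2,0.8,0,0,0,3],[10,1.2,0.8,0,0,0,3],[14,1.2,0.8,0,0,0,3]]' 40
python3 -m crank '[[0,0,0,0,0,0,3],[0,0,0,0,0,0,1.2],[0,0,0,0,0,0,0.8],[0,0,0,0,0,0,0.8]]' 50
sed -i 's/for th in .*:/for th in [-.15,-.3,-.45,-.6,-.75]:/' arc.py; python3 arc.py
```

```text
clock: 23.08
position: [0.5125, 0.3308, 0.1209]
ee_rot: [0.694, -0.139, 0.693, 0.138]
contact_force: [-0.2, 0.1, -0.3]
width: 0.0299
clock: 23.58
position: [0.5138, 0.3319, 0.1241]
ee_rot: [0.695, -0.139, 0.692, 0.138]
contact_force: [0.4, -0.8, 0.4]
width: 0.0125
{'clock': 23.575, 'qpos': [0.4609, 0.4026, 1.5902, -0.0021, 1.1441, 0.067], 'position': [0.5138, 0.3319, 0.1241], 'ee_rot': [0.6952, -0.1389, 0.6916, 0.1384], 'contact_force': [0.3939, -0.8179, 0.4053], 'width': 0.0125}
theta est 1.8160178389006836 0.2140911186798387
-0.15 [-0.01 -1.18 -2.98] -8.6
-0.3 [-0.02 -2.79 -5.76] -17.2
-0.45 [-0.03 -4.79 -8.26] -25.8
-0.6 [ -0.04  -7.15 -10.44] -34.4
-0.75 [ -0.04  -9.81 -12.24] -43.0
```

Gripped. I'll swing it shut along the arc.

```bash
python3 -m crank '[[0,-1.2,-3.0,-8.6,0,0,0.8],[0,-2.8,-5.8,-17.2,0,0,0.8],[0,-4.8,-8.3,-25.8,0,0,0.8],[0,-7.2,-10.4,-34.4,0,0,0.8],[0,-9.8,-12.2,-43,0,0,0.8]]' 50
python3 arc.py
```

```text
clock: 24.2
position: [0.4383, 0.1942, 0.1241]
ee_rot: [0.595, -0.385, 0.591, 0.384]
contact_force: [4.8, 0.5, -0.1]
width: 0.0125
{'clock': 24.2, 'qpos': [0.2721, 0.2204, 1.8735, -0.0005, 1.0418, -0.8782], 'position': [0.4383, 0.1942, 0.1241], 'ee_rot': [0.5952, -0.3855, 0.5914, 0.3839], 'contact_force': [4.8012, 0.5029, -0.1463], 'width': 0.0125}
theta est 1.0654817718778125 0.2143349663467782
-0.15 [-0.   -1.16 -2.99] -8.6
-0.3 [-0.01 -2.76 -5.78] -17.2
-0.45 [-0.01 -4.75 -8.3 ] -25.8
-0.6 [ -0.    -7.1  -10.49] -34.4
-0.75 [ 1.00e-02 -9.75e+00 -1.23e+01] -43.0
```

```bash
python3 -m crank '[[0,-1.2,-3.0,-8.6,0,0,0.8],[0,-2.8,-5.8,-17.2,0,0,0.8],[0,-4.8,-8.3,-25.8,0,0,0.8],[0,-7.1,-10.5,-34.4,0,0,0.8],[0,-9.8,-12.3,-43,0,0,0.8]]' 50
sed -i 's/for th in .*:/for th in [-.1,-.15,-.2,-.25,-.3,-.33]:/' arc.py; python3 arc.py
```

```text
clock: 24.82
position: [0.478, 0.0417, 0.1241]
ee_rot: [-0.413, 0.577, -0.41, -0.573]
contact_force: [4.4, 4.6, -2.6]
width: 0.0126
{'clock': 24.825, 'qpos': [-0.0595, 0.2204, 1.8735, 0.002, 1.0411, -1.9603], 'position': [0.478, 0.0417, 0.1241], 'ee_rot': [-0.4131, 0.5768, -0.4096, -0.5735], 'contact_force': [4.4229, 4.6497, -2.5922], 'width': 0.0126}
theta est 0.3117795903232561 0.21389174869751126
-0.1 [ 0.01 -0.73 -2.01] -5.7
-0.15 [ 0.01 -1.17 -2.98] -8.6
-0.2 [ 0.02 -1.66 -3.93] -11.5
-0.25 [ 0.02 -2.2  -4.86] -14.3
-0.3 [ 0.02 -2.78 -5.76] -17.2
-0.33 [ 0.03 -3.15 -6.28] -18.9
```

```bash
python3 -m crank '[[0,-0.7,-2.0,-5.7,0,0,0.8],[0,-1.7,-3.9,-11.5,0,0,0.8],[0,-2.2,-4.9,-14.3,0,0,0.8],[0,-2.8,-5.8,-17.2,0,0,0.8],[0,-3.0,-6.1,-18,0,0,0.8]]' 50
python3 -m crank '[[0,0,0,0,0,0,0.8]]'
python3 arc.py
```

```text
clock: 25.45
position: [0.5249, -0.0049, 0.124]
ee_rot: [-0.32, 0.632, -0.316, -0.631]
contact_force: [-3.3, 9.2, 6.0]
width: 0.0128
clock: 25.58
position: [0.5248, -0.0048, 0.1241]
ee_rot: [-0.32, 0.633, -0.317, -0.631]
contact_force: [0.9, 4.7, 3.5]
width: 0.0125
{'clock': 25.575, 'qpos': [-0.1439, 0.284, 1.7803, 0.0035, 1.0733, -2.3541], 'position': [0.5248, -0.0048, 0.1241], 'ee_rot': [-0.3195, 0.6325, -0.3166, -0.6306], 'contact_force': [0.8893, 4.6717, 3.4684], 'width': 0.0125}
theta est 0.0017082017168270625 0.21355943429764043
-0.1 [ 0.   -0.73 -2.  ] -5.7
-0.15 [ 0.01 -1.18 -2.98] -8.6
-0.2 [ 0.01 -1.66 -3.93] -11.5
-0.25 [ 0.01 -2.2  -4.85] -14.3
-0.3 [ 0.02 -2.78 -5.74] -17.2
-0.33 [ 0.02 -3.15 -6.27] -18.9
```

The door is back at the same tool position as when shut, with theta about 0.002. I'll release, rise straight up, move away, then verify.

```bash
python3 -m crank '[[0,0,0,0,0,0,2],[0,0,0,0,0,0,3],[-4,0,0,0,0,0,3],[-9,0,0,0,0,0,3],[-14,0,0,0,0,0,3]]' 50
python3 - <<'E'
from h import *
s=st(); rows(s,[.35,.2,.32])
E
```

```text
clock: 26.2
position: [0.5236, -0.0066, 0.2641]
ee_rot: [-0.318, 0.632, -0.318, -0.631]
contact_force: [0.9, -0.6, -0.9]
width: 0.0303
{'clock': 26.2, 'qpos': [-0.1451, 0.1797, 1.5537, -0.0008, 1.4061, -2.3543], 'position': [0.5236, -0.0066, 0.2641], 'ee_rot': [-0.3178, 0.6325, -0.3178, -0.6309], 'contact_force': [0.9443, -0.5545, -0.885], 'width': 0.0303}
shift [-5.65  1.62 26.93] turn None
```

```bash
python3 -m crank '[[-5.6,0.4,6,0,0,0,3],[-5.6,0.8,12,0,0,0,3],[-5.6,1.2,18,0,0,0,3],[-5.6,1.6,24,0,0,0,3],[-5.6,1.6,27,0,0,0,3]]' 50
python3 -m crank '[[0,0,0,0,0,0,3]]'
python3 m10.py top t13
python3 - <<'E'
from h import *
im=eyes.get_image("top"); C=cloud(im); d=np.load("top0.npz")
cv2.imwrite("pics/t14.png",im["color"]); cv2.imwrite("pics/t14c.png",cv2.resize(im["color"][100:290,190:430],None,fx=3.3,fy=3.0))
for nm,A in(("start",d["C"]),("now",C)):
    m=(abs(A[:,:,2]-.167)<.005)&(abs(A[:,:,0]-.52)<.05)&(abs(A[:,:,1]+.007)<.05); P=A[m]; print(nm,"handle",((P.min(0)+P.max(0))/2).round(4),P.mean(0).round(4),m.sum())
    Q=A[(A[:,:,2]>.143)&(A[:,:,2]<.156)&(A[:,:,0]>.56)&(A[:,:,0]<.70)&(A[:,:,1]>-.06)&(A[:,:,1]<.2)]
    f=np.array([(lo+.005,Q[(Q[:,1]>lo)&(Q[:,1]<lo+.01)][:,0].min()) for lo in np.arange(-.025,.155,.01)]); print("front",np.polyfit(f[:,0],f[:,1],1).round(4))
E
```

```text
clock: 26.82
position: [0.3478, 0.202, 0.3186]
ee_rot: [-0.318, 0.633, -0.317, -0.631]
contact_force: [1.0, -0.8, 0.1]
width: 0.0297
clock: 26.95
position: [0.3482, 0.2021, 0.3186]
ee_rot: [-0.317, 0.633, -0.316, -0.631]
contact_force: [0.3, 0.4, 0.0]
width: 0.0302
{'clock': 26.95, 'qpos': [0.3536, -0.0343, 1.6591, -0.0011, 1.514, -1.8603], 'position': [0.3482, 0.2021, 0.3186], 'ee_rot': [-0.3168, 0.6334, -0.3159, -0.6314], 'contact_force': [0.3224, 0.3582, 0.038], 'width': 0.0302}
blank [[-0.0745 -0.0155  0.0382]
 [-0.001  -0.0021  0.0434]
 [ 0.0745  0.0144  0.0496]] 675 plane [-0.0022  0.0063  0.0434]
((-0.0829315185546875, 0.5680665969848633), (149.9535675048828, 32.755760192871094), 0.021649213507771492)
cheek -1 -1 59 [-0.0754 -0.0477] [-0.0304 -0.0187]
cheek -1 1 56 [-0.0756 -0.0479] [0.0178 0.0292]
cheek 1 -1 55 [0.0477 0.0759] [-0.0307 -0.0187]
cheek 1 1 52 [0.0482 0.0752] [0.0171 0.029 ]
start handle [ 0.5244 -0.0077  0.1668] [ 0.5239 -0.0078  0.1665] 33
front [0.0097 0.5814]
now handle [ 0.5244 -0.0077  0.1674] [ 0.5243 -0.0077  0.1669] 30
front [0.0071 0.5814]
```

View pics/t14.png

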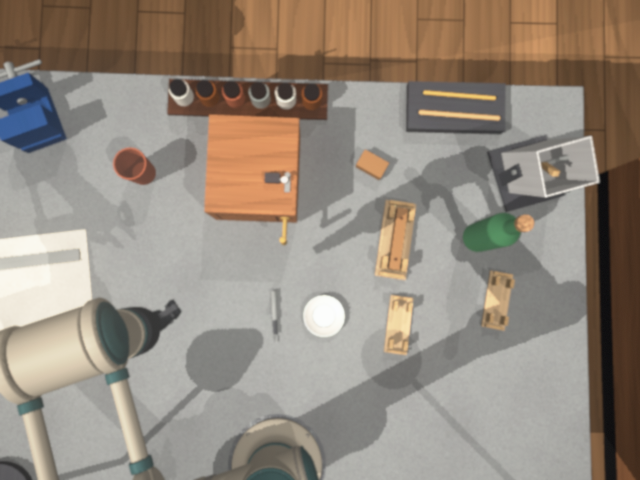

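The door is shut, with the handle in its starting position to within measurement. The blank lies in the cradle at (397,237), and everything else is where it was. I'm handing in.

```bash
python3 -c "
from rig import manip; print(manip.sign_off())"
```

```text
the job is handed in; nothing more can be done
None
```

The keel blank is bedded in the 190 × 76 cradle, the cupboard door is snapped shut, and I handed the job in at about 27 s of the 72 s. The sign-off gave no verdict.

**What I did**
- I pinched the post and swung the door open through its catch to about 1.8 rad.
- I drew the blank out in two grips. At the 27° lean the second half would have run joint 5 into its limit, so I regripped at 11°.
- I set it down flat about 140 mm in front of the cupboard (blank centre to carcass front), took it by its middle and bedded it.
- I swung the door back by its handle until the catch closed, then moved the arm clear.

**Last checks**
- **Door:** the handle top is within 0.5 mm of its starting position, and the tool position at closing gave an angle of about 0.002 rad. The door's front-edge line came out 0.003 rad different from the start, well below the 0.03 rad limit.
- **Blank:** it is level, with its top at 43 to 44 mm, so it rests on the base board. It sits within about 1 mm of the cradle's middle along and about 1 to 2 mm across.
- **Camera disagreement:** the wrist and top cameras disagreed by up to about 3 mm in y throughout. That stayed within the tolerances, and I used values between the two.
- **Other things:** the bottle, dish, pin vise, offcut and jar look unmoved by eye in the last top picture; I did not measure them.
- **Arm:** it touches nothing, and the force reads about zero.

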